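# Load and close the hinged-leaf checking fixture

## Robot

A 6-joint arm with a two-finger parallel gripper is mounted at the origin on the work surface. World frame = base frame: x ahead of the robot, y to its left, z up, the work surface at z = 0. Lengths are in m, angles in rad, forces in N, time in s.
With the tool pointing down it reaches from about 0.35 to 0.85 m from the base axis. Payload 8.1 kg.
Tool frame: the origin (TCP) lies between the finger pads; the fingertips stand 25 mm ahead of it and the grasp point (between the pads) lies 6 mm ahead of it (robot.tip_extent is the distance from the TCP to the fingertips, in m); z points along the fingers, y is the direction in which the jaws open and shut (so a half turn about z gives the same grasp; the last joint's range is limited). The gripper opens to 93 mm and grips with 3 to 60 N. Pads are 15 mm wide; open, the fingers measure 128 mm over their backs; the gripper's body (75 mm by 188 mm) begins 65 mm behind the grasp point.
Start: joints at [-1.233, 0.13, 1.488, -0, 1.523, -0.085], TCP at [0.246, -0.547, 0.244] pointing down, gripper open.
Joint ranges: [-2.96, 2.96], [-0.89, 2.26], [0.02, 2.5], [-1.34, 4.48], [0, 2.73], [-2.66, 2.66]. Speed limits (rad/s): [2.39, 2.39, 2.79, 3.14, 3.14, 3.14].

## Interface

Orientations are given as a rotation vector (axis times angle).
In Python, from plant import robot gives the robot as it stands.
- The arm moves only by the tool drive_tool, never from a script. Its argument "increments" is a list of rows, each a list of 7 numbers: the closure, from 0 (fully open) to 1 (shut), then the shift along the world's x, y, z in units of 25 mm (1.0 is 25 mm), then the turn, a rotation vector about the world's x, y, z in rad. In form: [[gripper, dx, dy, dz, rx, ry, rz], ...]. A call has 1 to 20 rows; each row is the pose to reach, as a shift and turn from the pose commanded when the call began; what a row does not reach only later rows make up. A row lasts 1/12 s, in which the tool goes at most 41.7 mm and 7.16 degrees, less where a joint would pass 70% of its speed; a pose out of reach is approached as far as the arm can. A call with a gripper value outside its range is refused whole. The fingers move at their own pace and stop on an object; "squeeze" is the grip in N (left out, the last holds). Time passes only in rows, so rows that repeat a pose let the fingers close. It gives the time, the measured TCP pose, the force and the opening at its end, in the units of the state.
- robot.read_state(): the state, without advancing time (a new reading comes with each control period).
- robot.read_camera(name): name is "side" or "top"; returns a dict with "image" (400x640x3 uint8, red, green, blue), "fx", "fy", "cx", "cy" (pixels), "dist" ([k1, k2, p1, p2, k3] as OpenCV has them; the pictures are not rectified), "T" (4x4, takes a point from camera to world coordinates). Camera axes: x right, y down, z forward; pixel columns grow to the right and rows downward; lengths in m; the calibration is good to about 2 mm. A picture is of the moment at which its call begins. There is no depth.
- robot.close_job(): hands the job in, once; it reports no verdict.
The state is a dict: "t": time; "q": joint angles; "dq": joint speeds; "joint_torque": joint torques, N m; "tool_pos": TCP position; "orientation": TCP orientation; "force": force on the tool from outside, world axes, zero at the start; "wrist_torque": the same for the moment, N m; "opening": finger opening in m.
Only numpy, scipy, OpenCV 4.12 (cv2) and the standard library are available. Lean on these libraries where they do the work, as an engineer would, in place of code of your own. Each camera call takes 0.05 s, during which the arm holds its last target.

## Task

Load and close the checking fixture by pushing with the fingertips, lifting nothing: push the aluminium bar along its channel until it is fully home against the end stop, then tip the open leaf over and down until it lies flat on its rest buttons, without slamming it, and last push the hook latch upright until it is fully home over the leaf's edge. Push gently, and leave the gauges, the bottle and the screwdriver around the fixture where they are.

Things in the scene. Friction and masses are not known exactly. Their poses are not given: they have to be found in the camera images.
- fixture: Checking fixture, fixed to the bench: aluminium sub-plate 260 (x) x 250 (y) x 14 mm with a dark steel jig base on it, x -55 to 80, y -88 to 78 mm, its top (nest floor) at z = 28 mm. Origin: centre of the sub-plate's underside, on the bench; x along the bar's channel towards the end stop (roughly away from the robot), y to the hinge side, z up; turned up to 20 degrees.
- end_stop (a point): Middle of the end stop's face that the bar's far end meets, at the fixture's x = 60, y = 0, z = 38 mm. The steel stop is 44 mm wide, its top at z = 45 mm. The channel before it lies between two guide rails 12 mm high and wide, inner faces at y = +-26.2 mm, x -54 to 58 mm.
- bar: The part: loose drilled aluminium bar 120 (x) x 50 (y) x 20 (z) mm, about 0.32 kg, lying in the channel (1.2 mm play each side) but 12 to 30 mm short of the end stop. Origin: centre of its underside; x along its length, same sense as the fixture's. Home, its origin is at the fixture's x = 0 and its near end stands 5 mm beyond the jig base.
- bar_near_end (a point): Centre of the bar's near end face (the one to push on, towards the fixture's -x), 10 mm above its underside; at the fixture's x = -60 mm when home.
- leaf_hinge (a point): Middle of the leaf's hinge axis, which is parallel to the fixture's x at y = 62, z = 55.5 mm, between two lugs that reach x = +-44 mm and z = 67.5 mm. The leaf is a steel plate 60 mm wide (x = +-30), 12 mm thick, centred on this axis, free edge 120 mm from it. Two dark bushings stand 5 mm proud of its top (outer) face, 51 to 73 mm from the axis.
- leaf (a joint): Leaf angle, rad: 0 = closed, flat on the two rest buttons by its free edge, top at z = 61.5 mm, reaching y = -58 mm, 1.5 mm above the bar; 1.57 = upright; at the start 1.7 to 2.05, leaning back to the fixture's +y; stop at 2.2. About 0.38 kg; stiff hinge (0.34 N m of friction): it stays where it is left and must be pushed all the way, 3 to 6 N near its free edge.
- leaf_edge (a point): Middle of the leaf's free edge, mid-thickness, 120 mm from the hinge axis.
- latch_pivot (a point): Middle of the hook latch's pivot axis, parallel to the fixture's x at y = -73, z = 36.5 mm, between two cheeks that reach z = 44 mm, y -84 to -62, x = +-16.5 mm. The steel latch is 15.5 mm wide and 10 mm thick, with a 19 mm nose towards the leaf and a 22 mm wide thumb tab leaning outward at its top.
- latch (a joint): Latch angle, rad: 0 = upright and home (hard stop), nose over the leaf's free edge; at the start 0.35 to 0.65, leaning out to the fixture's -y; stop at 0.9. Stiff pivot (0.1 N m of friction): it stays where it is left; 2 to 4 N on the outer face of the tab stands it up, pushing in the fixture's +y and rising with the tab along its arc (a dead level push may bind).
- latch_tip (a point): Outer upper end of the latch's thumb tab, 59 mm from the pivot; when home it is at the fixture's y = -85, z = 94.5 mm.
- ring_gauge: Bystander: steel ring gauge lying flat, 64 mm outside diameter, 22 mm high; origin: centre of its underside.
- plug_gauge: Bystander: steel plug gauge standing upright, 30 mm diameter, 80 mm tall; origin: centre of its underside.
- oil_bottle: Bystander: small white plastic oil bottle standing upright, 42 mm diameter, 85 mm tall; origin: centre of its underside.
- screwdriver: Bystander: screwdriver 190 mm long with a black handle, lying on the bench; origin: the middle of its underside.
There are look-alikes about, which are no part of the job. There is more than one size of the bar; the job needs the smallest.

How it is judged:
By the outcome, as a careful person would: the job done as asked, in the order asked, and still so for the second after the job is handed in, with the robot touching nothing.
It also fails if it takes over 61 s, if anything falls off the work surface, if the arm or the gripper's body presses on something with over 40 N, if the wrist force passes 120 N, or if a joint passes its speed limit or range.

## Working session

There is one attempt and no reset: what is moved stays moved. The work goes in short steps, Python scripts to look and compute and a tool call to move; the robot and the scene stay as the last step left them, time stands still between calls to the robot, and variables do not carry over. Pictures are saved under pics/ and viewed, and the job is handed in when it is done.

Besides the shell and the picture viewer there is one more tool, called after ">>>" as name(argument=value, ...), one argument or row to a line, values as JSON. drive_tool: Moves the arm, as the interface text tells. Its arguments: {"type":"object","properties":{"increments":{"type":"array"},"squeeze":{"type":"number"}},"required":["increments"]}

```bash
ls; mkdir -p pics; python3 - <<'E'
from plant import robot
import cv2,numpy as np,pickle
print(robot.read_state())
for n in("side","top"):
    c=robot.read_camera(n); cv2.imwrite(f"pics/{n}0.png",c["image"][:,:,::-1]); 
    print(n,{k:c[k] for k in c if k!="image"})
    pickle.dump(c,open(f"{n}0.pkl","wb"))
E
```

```text
pics
{'t': 0.0, 'q': array([-1.23341513e+00,  1.31189554e-01,  1.48924924e+00, -1.65094240e-05,
        1.52298270e+00, -8.54195339e-02]), 'dq': array([ 4.48771471e-05,  8.21323636e-04,  6.15136735e-04, -2.96123369e-05,
        1.57062667e-03, -2.08517239e-03]), 'joint_torque': array([-3.86143311e-04, -5.59831882e+01, -4.91766143e+01,  7.67250219e-02,
        3.52665852e-02, -2.04440989e-04]), 'tool_pos': array([ 0.24602467, -0.54668114,  0.24258693]), 'orientation': array([-3.06988241e+00, -6.58819134e-01,  3.86426688e-04]), 'force': array([ 0.73946576,  0.62194674, -0.34928374]), 'wrist_torque': array([-0.00790369, -0.00382453,  0.01922035]), 'opening': 0.09297259322831468}
side {'fx': 383.8924885506877, 'fy': 383.8924885506877, 'cx': 324.36370785421326, 'cy': 196.51143800758635, 'dist': array([-0.08426367,  0.        ,  0.        ,  0.        ,  0.        ]), 'T': array([[ 0.93815678, -0.22074984,  0.26670463,  0.41076636],
       [-0.34542457, -0.54494212,  0.76401568, -0.56806998],
       [-0.02331775, -0.80889282, -0.58749356,  0.54629282],
       [ 0.        ,  0.        ,  0.        ,  1.        ]])}
top {'fx': 518.2829446381136, 'fy': 518.2829446381136, 'cx': 320.3817196090671, 'cy': 196.97746723542, 'dist': array([-0.10050339,  0.        ,  0.        ,  0.        ,  0.        ]), 'T': array([[ 0.01158054, -0.99899461,  0.04330895,  0.58750198],
       [-0.99993074, -0.01147875,  0.00259828,  0.02684096],
       [-0.00209853, -0.04333604, -0.99905835,  1.07697085],
       [ 0.        ,  0.        ,  0.        ,  1.        ]])}
```

View pics/side0.png

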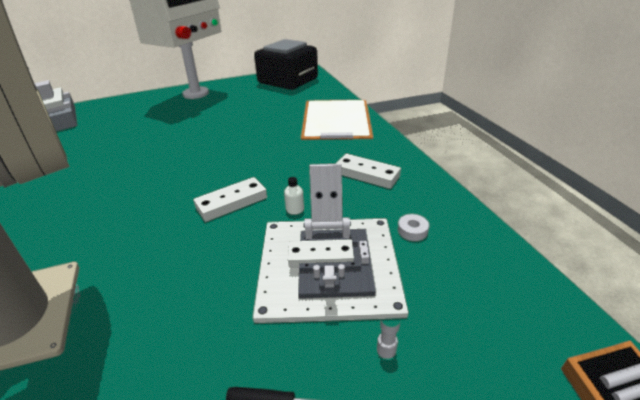

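View pics/top0.png

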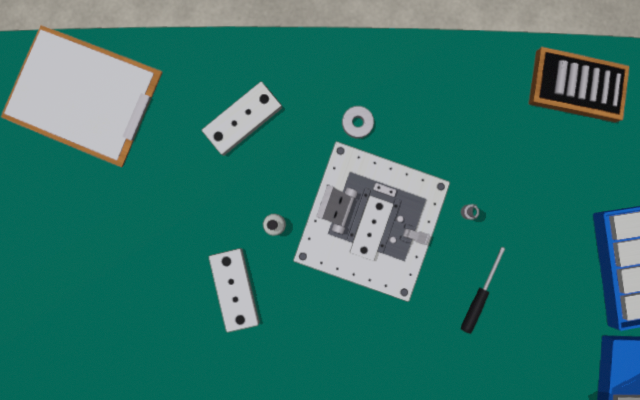

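The side view shows the fixture at about (330,265), with the leaf leaning back at (325,190). The top view shows the plate with corners near (336,143), (448,182), (408,299) and (295,262), the bar in the channel at (372,228), and the plug gauge, bottle, ring and screwdriver around it. I'll enlarge both views to measure.

```bash
python3 - <<'E'
import cv2,pickle
t=pickle.load(open("top0.pkl","rb"))["image"][:,:,::-1]; s=pickle.load(open("side0.pkl","rb"))["image"][:,:,::-1]
cv2.imwrite("pics/topc.png",cv2.resize(t[130:310,280:480],None,fx=4,fy=3.3333*1.2*1.0,interpolation=cv2.INTER_CUBIC)[:600] if 0 else cv2.resize(t[135:310,280:500],None,fx=3.4,fy=3.4,interpolation=cv2.INTER_CUBIC))
cv2.imwrite("pics/sidec.png",cv2.resize(s[150:330,240:430],None,fx=3.3,fy=3.3,interpolation=cv2.INTER_CUBIC))
E
```

```text
(no output)
```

View pics/topc.png

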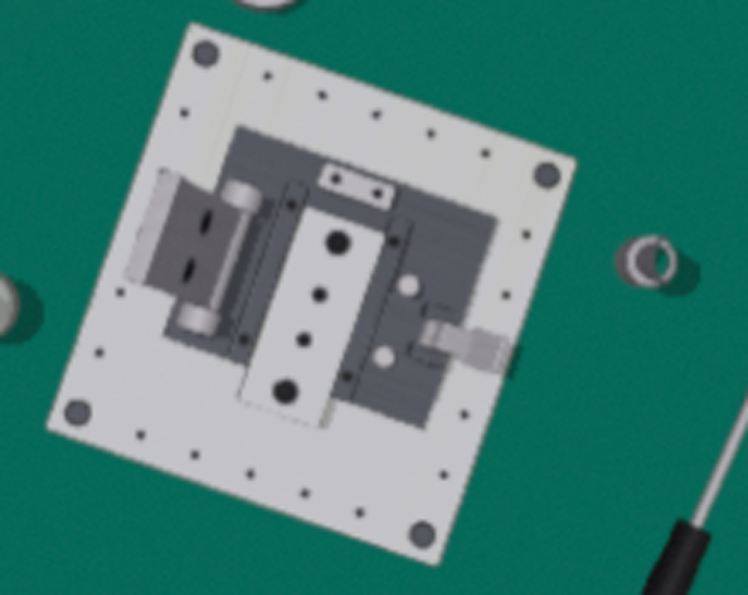

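View pics/sidec.png

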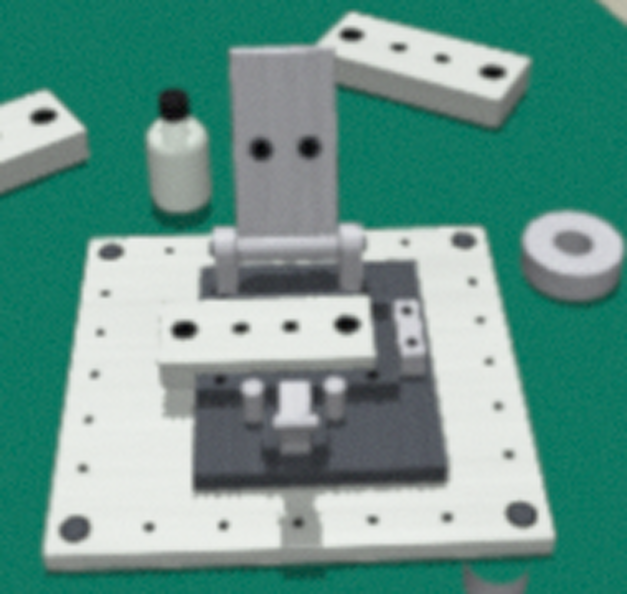

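```bash
cat > h.py <<'E'
import numpy as np,cv2,pickle
from scipy.optimize import least_squares
def proj(c,P):
    T=np.linalg.inv(c["T"]); P=np.atleast_2d(P)
    K=np.array([[c["fx"],0,c["cx"]],[0,c["fy"],c["cy"]],[0,0,1]])
    return cv2.projectPoints(P.astype(float),cv2.Rodrigues(T[:3,:3])[0],T[:3,3],K,c["dist"])[0].reshape(-1,2)
def ray(c,uv,z):
    K=np.array([[c["fx"],0,c["cx"]],[0,c["fy"],c["cy"]],[0,0,1]])
    n=cv2.undistortPoints(np.array(uv,float).reshape(-1,1,2),K,c["dist"]).reshape(-1,2)
    d=np.c_[n,np.ones(len(n))]@c["T"][:3,:3].T; o=c["T"][:3,3]
    return o+d*((z-o[2])/d[:,2])[:,None]
def W(p,f):  # fixture mm->world m ; p=(x,y,yaw) m
    f=np.atleast_2d(f)/1000; c,s=np.cos(p[2]),np.sin(p[2])
    return np.c_[p[0]+c*f[:,0]-s*f[:,1],p[1]+s*f[:,0]+c*f[:,1],f[:,2]]
def F(p,w):
    w=np.atleast_2d(w); c,s=np.cos(p[2]),np.sin(p[2]); d=w[:,:2]-p[:2]
    return np.c_[c*d[:,0]+s*d[:,1],-s*d[:,0]+c*d[:,1],w[:,2]]*1000
def leaf(th,x,r,n):
    return [x,62-r*np.cos(th)+n*np.sin(th),55.5+r*np.sin(th)+n*np.cos(th)]
E
cat > fit.py <<'E'
from h import *
t=pickle.load(open("top0.pkl","rb")); s=pickle.load(open("side0.pkl","rb"))
tc=lambda a:np.array([280,135])+np.array(a,float)/3.4-0.35
sc=lambda a:np.array([240,150])+np.array(a,float)/3.3-0.35
C=np.array([[130,125,14],[130,-125,14],[-130,-125,14],[-130,125,14]],float)
ut=tc([[192,23],[577,159],[438,562],[47,429]]); us=sc([[484,228],[553,538],[47,555],[90,240]])
def solve(a,b):
    f=lambda p:np.r_[a*(proj(t,W(p,C))-ut).ravel(),b*(proj(s,W(p,C))-us).ravel()]
    r=least_squares(f,[0.55,-0.05,-0.3]); return r.x,r.fun
for a,b in((1,0),(0,1),(1,1)):
    p,f=solve(a,b); print(a,b,p,np.round(f,1))
np.save("p.npy",p)
print("bar",F(p,ray(t,tc([[238,398],[322,428],[308,205],[388,232]]),.048)))
print("bar side",F(p,ray(s,sc([[162,360],[160,312],[375,360],[370,298]]),.048)))
# leaf
L=lambda th:np.array([leaf(th,x,120,n) for n in(-6,6) for x in(-30,30)])
lt=tc([[148,287],[182,178],[125,278],[162,168]]); ls=sc([[232,50],[333,49]])
for a,b in((1,0),(0,1),(1,1)):
    f=lambda q:np.r_[a*(proj(t,W(p,L(q[0])))-lt).ravel(),b*(proj(s,W(p,L(q[0])))[:2]-ls).ravel()]
    r=least_squares(f,[1.8]); print("leaf",r.x,np.round(r.fun,1))
R=np.hypot(12,58);a0=np.arctan2(12,58)
K=lambda q:np.array([[x,-73-R*np.sin(a0+q),36.5+R*np.cos(a0+q)] for x in(11,-11)])
lt=tc([[513,345],[502,374]]);ls=sc([[318,424],[275,424]])
for a,b in((1,0),(0,1),(1,1)):
    f=lambda q:np.r_[a*(proj(t,W(p,K(q[0])))-lt).ravel(),b*(proj(s,W(p,K(q[0])))-ls).ravel()]
    r=least_squares(f,[.5]); print("latch",r.x,np.round(r.fun,1),K(r.x[0])[0])
for n,uv,z in(("plug",[[471,211.5]],.08),("bottle",[[274,224]],.085),("ring",[[358,121.5]],.022),("sd",[[467,330],[503,249]],.02)):
    w=ray(t,uv,z);print(n,w,F(p,w))
E
python3 fit.py
```

```text
1 0 [ 0.58609635 -0.07711062 -0.32633846] [-0.6 -0.3  0.2 -0.1  0.2  0.8  0.1 -0.4 -0.  -0.   0.  -0.  -0.  -0.
 -0.  -0. ]
0 1 [ 0.5862157  -0.07801187 -0.33095397] [ 0.  -0.   0.   0.   0.   0.   0.  -0.  -0.1 -0.6  1.2  0.  -1.2  0.1
  0.1 -0.4]
1 1 [ 0.58617758 -0.07750274 -0.32845443] [-0.2 -0.4  0.5 -0.   0.3  0.8  0.2 -0.6 -0.4 -0.8  1.2 -0.3 -1.1  0.
 -0.1 -0.4]
bar [[-74.01644256  25.26754122  48.        ]
 [-74.21883186 -26.75045497  48.        ]
 [ 45.83374592  23.97457616  48.        ]
 [ 46.54680086 -25.46907789  48.        ]]
bar side [[-72.02835167 -23.19214398  48.        ]
 [-75.08846923  15.48209131  48.        ]
 [ 44.8283137  -28.70403167  48.        ]
 [ 46.14860977  21.35552683  48.        ]]
leaf [1.92621108] [-0.7 -0.7  0.7 -0.9  0.  -0.2  0.5  0.  -0.   0.   0.  -0. ]
leaf [1.95606431] [-0.  -0.  -0.  -0.  -0.  -0.  -0.  -0.  -0.7  0.3  0.4 -0.5]
leaf [1.92697946] [-0.7 -0.7  0.7 -1.  -0.  -0.2  0.5  0.  -0.7  0.7  0.5 -0.1]
latch [0.44726745] [ 0.6 -1.9  0.1  0.4  0.   0.  -0.   0. ] [  11.         -108.90478443   83.60463305]
latch [0.39809073] [-0.  -0.  -0.  -0.   0.6 -0.3 -0.2  0.2] [  11.         -106.54586054   85.31265451]
latch [0.40987511] [-0.2 -2.2 -0.7  0.1  0.6  0.2 -0.2  0.7] [  11.         -107.11874493   84.91395712]
plug [[ 0.605895   -0.26288952  0.08      ]] [[  78.46552014 -169.11592607   80.        ]]
bottle [[0.5777213  0.11758375 0.085     ]] [[-70.93532335 181.92973331  85.        ]]
ring [[ 0.78941023 -0.04594016  0.022     ]] [[182.18677216  95.43419568  22.        ]]
sd [[ 0.36407239 -0.27385805  0.02      ]
 [ 0.53041518 -0.34770671  0.02      ]] [[-146.89151409 -257.50534958   20.        ]
 [  34.38106603 -273.7472764    20.        ]]
```

```bash
cat > inc.py <<'E'
from h import *
from scipy.spatial.transform import Rotation as Ro
from plant import robot
p=np.load("p.npy")
def inc(tip,tilt=0,s=None):
    "tip: fixture mm of tip centre; tilt about fixture y; returns increments from the present pose"
    s=s or robot.read_state(); R0=Ro.from_rotvec(s["orientation"])
    R=Ro.from_rotvec([0,0,p[2]])*Ro.from_rotvec([0,tilt,0])*Ro.from_rotvec([np.pi,0,0])
    tcp=W(p,tip)[0]-R.apply([0,0,.025])
    return np.round(np.r_[(tcp-s["tool_pos"])/.025,(R*R0.inv()).as_rotvec()],3)
def now():
    s=robot.read_state();R=Ro.from_rotvec(s["orientation"])
    e=(Ro.from_rotvec([0,0,p[2]]).inv()*R*Ro.from_rotvec([np.pi,0,0]).inv()).as_rotvec()
    c=Ro.from_rotvec([0,0,-p[2]])
    print("t",round(s["t"],2),"tip(fix)",np.round(F(p,s["tool_pos"]+R.apply([0,0,.025])),1),"rot",np.round(e,3),"Ffix",np.round(c.apply(s["force"]),2),"open",round(s["opening"],4))
E
python3 -c "
from inc import *
now();print(inc([-115,-8,150],-.2));print(inc([-115,-8,38],-.2))
a=p[2];print(np.cos(a)/25,np.sin(a)/25)"
```

```text
t 0.1 tip(fix) [[-170.6 -553.8  217.7]] rot [0.002 0.001 0.751] Ffix [-0.74  0.56 -0.1 ] open 0.0929
[ 8.9600e+00  2.0014e+01 -2.7290e+00  8.0000e-03 -2.0500e-01 -7.4900e-01]
[ 8.9600e+00  2.0014e+01 -7.2090e+00  8.0000e-03 -2.0500e-01 -7.4900e-01]
0.037861681766876654 -0.012903218737344563
```

>>> drive_tool(
  increments=[
    [1,0.5,1.1,0,0,0,-0.05],
    [1,1.1,2.4,0,0,-0.02,-0.1],
    [1,1.7,3.8,0,0,-0.03,-0.15],
    [1,2.4,5.3,0,0,-0.05,-0.2],
    [1,3.0,6.8,0,0,-0.07,-0.26],
    [1,3.7,8.3,-0.2,0,-0.09,-0.32],
    [1,4.4,9.8,-0.4,0,-0.11,-0.38],
    [1,5.1,11.3,-0.6,0,-0.13,-0.44],
    [1,5.8,12.8,-0.9,0,-0.14,-0.5],
    [1,6.4,14.3,-1.2,0,-0.16,-0.55],
    [1,7.1,15.8,-1.5,0,-0.17,-0.6],
    [1,7.7,17.2,-1.8,0.003,-0.19,-0.65],
    [1,8.2,18.4,-2.1,0.005,-0.2,-0.7],
    [1,8.6,19.3,-2.4,0.008,-0.205,-0.73],
    [1,8.9,19.8,-2.6,0.008,-0.205,-0.749],
    [1,8.96,20.0,-2.73,0.008,-0.205,-0.749],
    [1,8.96,20.0,-2.73,0.008,-0.205,-0.749],
    [1,8.96,20.0,-2.73,0.008,-0.205,-0.749],
  ],
  squeeze=20,
)

```text
t: 1.6
tool_pos: [0.4698, -0.0475, 0.1751]
orientation: [3.051, -0.504, 0.304]
force: [0.6, -0.6, -0.2]
opening: 0.0007
```

```bash
python3 -c "
from inc import *
now();print(inc([-105,-8,37],-.2))
import cv2
for n in('side',):
  c=robot.read_camera(n);cv2.imwrite('pics/s1.png',c['image'][:,:,::-1])"
```

```text
t 1.6 tip(fix) [[-114.9   -9.2  150.6]] rot [-0.002 -0.199  0.001] Ffix [ 0.76 -0.37 -0.17] open 0.0007
[ 3.890e-01 -8.600e-02 -4.543e+00  2.000e-03 -1.000e-03 -1.000e-03]
```

View pics/s1.png

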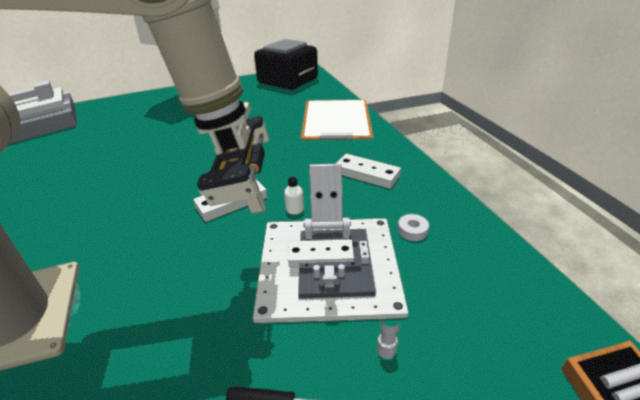

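The fingers are shut at about (258,200), clear of the leaf and short of the bar. Next I descend.

>>> drive_tool(
  increments=[
    [1,0.1,0,-0.6,0,0,0],
    [1,0.2,-0.05,-1.5,0,0,0],
    [1,0.3,-0.08,-2.4,0,0,0],
    [1,0.38,-0.09,-3.3,0,0,0],
    [1,0.39,-0.09,-4.0,0,0,0],
    [1,0.39,-0.09,-4.4,0,0,0],
    [1,0.39,-0.09,-4.54,0,0,0],
    [1,0.39,-0.09,-4.54,0,0,0],
  ],
)

```text
t: 2.32
tool_pos: [0.4795, -0.0501, 0.0615]
orientation: [3.05, -0.508, 0.304]
force: [0.4, 0.3, -0.5]
opening: 0.0006
```

>>> drive_tool(
  increments=[
    [1,0.08,-0.03,0,0,0,0],
    [1,0.16,-0.05,0,0,0,0],
    [1,0.24,-0.08,0,0,0,0],
    [1,0.32,-0.11,0,0,0,0],
    [1,0.4,-0.14,0,0,0,0],
    [1,0.47,-0.16,0,0,0,0],
    [1,0.55,-0.19,0,0,0,0],
    [1,0.61,-0.21,0,0,0,0],
    [1,0.68,-0.23,0,0,0,0],
    [1,0.76,-0.26,0,0,0,0],
    [1,0.76,-0.26,0,0,0,0],
  ],
)

```text
t: 3.23
tool_pos: [0.4993, -0.056, 0.0619]
orientation: [3.05, -0.506, 0.306]
force: [-0.2, -0.9, 0.6]
opening: 0.0007
```

```bash
python3 -c "
from inc import *
now()"
```

```text
t 3.23 tip(fix) [[-84.2  -7.7  37.4]] rot [-0.002 -0.201 -0.   ] Ffix [ 0.15 -0.91  0.64] open 0.0007
```

>>> drive_tool(
  increments=[
    [1,0.04,-0.01,0,0,0,0],
    [1,0.08,-0.03,0,0,0,0],
    [1,0.11,-0.04,0,0,0,0],
    [1,0.15,-0.05,0,0,0,0],
    [1,0.19,-0.06,0,0,0,0],
    [1,0.23,-0.08,0,0,0,0],
    [1,0.26,-0.09,0,0,0,0],
    [1,0.3,-0.1,0,0,0,0],
    [1,0.34,-0.12,0,0,0,0],
    [1,0.38,-0.13,0,0,0,0],
    [1,0.42,-0.14,0,0,0,0],
  ],
)

```text
t: 4.15
tool_pos: [0.5095, -0.0595, 0.0618]
orientation: [3.05, -0.506, 0.306]
force: [-0.9, -0.1, -1.0]
opening: 0.0007
```

```bash
python3 -c "
from inc import *
now()"
```

```text
t 4.15 tip(fix) [[-73.4  -7.7  37.3]] rot [-0.002 -0.2   -0.   ] Ffix [-0.86 -0.43 -1.04] open 0.0007
```

>>> drive_tool(
  increments=[
    [1,0.03,-0.01,0,0,0,0],
    [1,0.06,-0.02,0,0,0,0],
    [1,0.09,-0.03,0,0,0,0],
    [1,0.12,-0.04,0,0,0,0],
    [1,0.15,-0.05,0,0,0,0],
  ],
)

```text
t: 4.57
tool_pos: [0.5132, -0.0607, 0.0619]
orientation: [3.05, -0.506, 0.306]
force: [-3.0, 0.0, 0.0]
opening: 0.0002
```

```bash
python3 -c "
from inc import *
now()
c=robot.read_camera('side');cv2.imwrite('pics/s2.png',cv2.resize(c['image'][130:330,190:430,::-1],None,fx=3,fy=3,interpolation=cv2.INTER_CUBIC))"
```

```text
t 4.57 tip(fix) [[-69.5  -7.6  37.4]] rot [-0.002 -0.2   -0.   ] Ffix [-2.82 -0.93  0.01] open 0.0002
```

View pics/s2.png

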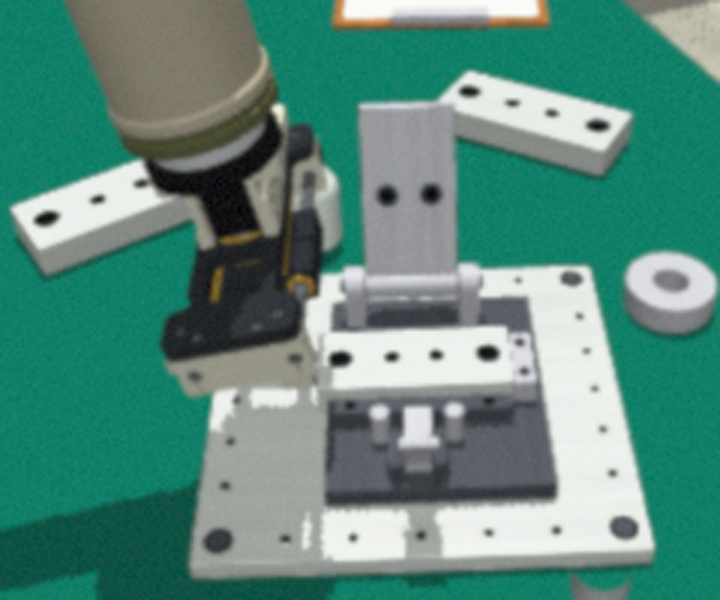

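The bar's far end at about (515,350) in this crop is now almost on the stop, and nothing else is touched. I'll finish with half-millimetre steps.

>>> drive_tool(
  increments=[
    [1,0.02,-0.01,0,0,0,0],
    [1,0.04,-0.01,0,0,0,0],
    [1,0.06,-0.02,0,0,0,0],
    [1,0.06,-0.02,0,0,0,0],
  ],
)

```text
t: 4.95
tool_pos: [0.5136, -0.0608, 0.0616]
orientation: [3.051, -0.506, 0.302]
force: [-8.6, 4.4, 7.6]
opening: 0.0002
```

```bash
python3 -c "
from inc import *
now()"
```

```text
t 4.95 tip(fix) [[-69.2  -7.6  37.1]] rot [-0.002 -0.197 -0.   ] Ffix [-9.53  1.4   7.62] open 0.0002
```

>>> drive_tool(
  increments=[
    [1,0.02,-0.01,0,0,0,0],
    [1,0.04,-0.01,0,0,0,0],
    [1,0.04,-0.01,0,0,0,0],
  ],
)

```text
t: 5.2
tool_pos: [0.5138, -0.0608, 0.0613]
orientation: [3.052, -0.506, 0.299]
force: [-14.8, 4.9, 11.3]
opening: 0.0007
```

```bash
python3 -c "
from inc import *
now()"
```

```text
t 5.2 tip(fix) [[-69.   -7.6  36.8]] rot [-0.002 -0.196 -0.   ] Ffix [-15.59  -0.18  11.34] open 0.0007
```

Force jumped to 15 N with no more travel, so the bar is on the stop. I'll back off and verify.

>>> drive_tool(
  increments=[
    [1,-0.1,0.03,0,0,0,0],
    [1,-0.4,0.14,0,0,0,0],
    [1,-0.9,0.3,0,0,0,0],
    [1,-1.4,0.48,0.3,0,0,0],
    [1,-1.8,0.6,1.2,0,0,0],
    [1,-1.9,0.65,2.4,0,0,0],
    [1,-1.9,0.65,3.8,0,0.05,0],
    [1,-1.9,0.65,5.2,0,0.1,0],
    [1,-1.9,0.65,6.2,0,0.15,0],
    [1,-1.9,0.65,6.7,0,0.19,0],
    [1,-1.9,0.65,6.8,0,0.19,0],
  ],
)

```text
t: 6.12
tool_pos: [0.4706, -0.0455, 0.2358]
orientation: [3.036, -0.494, 0.023]
force: [0.8, 0.1, -0.3]
opening: 0.0004
```

```bash
python3 -c "
from inc import *
now()
for q in ([-150,140,210],[0,140,210],[0,140,150]): print(inc(q))
for n in('top','side'):
  c=robot.read_camera(n);pickle.dump(c,open(n+'1.pkl','wb'))
  i=c['image'][:,:,::-1]; i=i[135:310,280:500] if n=='top' else i[150:330,240:430]
  cv2.imwrite(f'pics/{n}1.png',cv2.resize(i,None,fx=3.4,fy=3.4,interpolation=cv2.INTER_CUBIC))"
```

```text
t 6.12 tip(fix) [[-119.1   -8.5  210.9]] rot [-0.062 -0.026  0.006] Ffix [ 0.69  0.36 -0.28] open 0.0004
[ 7.500e-01  5.956e+00 -3.400e-02  6.700e-02  4.000e-03 -6.000e-03]
[ 6.429e+00  4.021e+00 -3.400e-02  6.700e-02  4.000e-03 -6.000e-03]
[ 6.429e+00  4.021e+00 -2.434e+00  6.700e-02  4.000e-03 -6.000e-03]
```

View pics/top1.png

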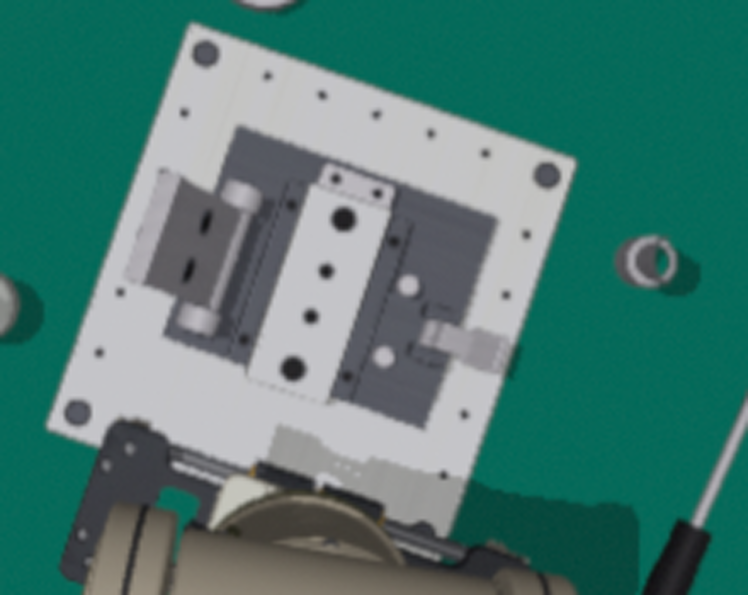

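View pics/side1.png

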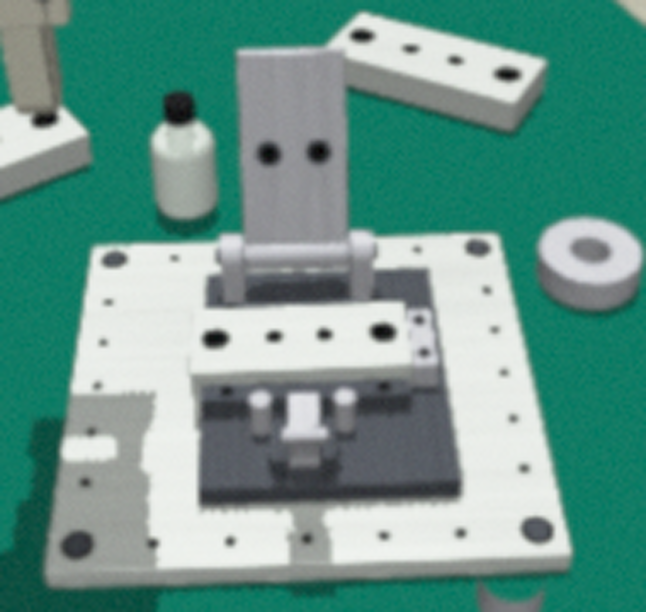

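The bar is flush with the stop at about (355,185); its hole moved about 14 mm, matching the gap. Next is the leaf: I pass over it at tip height 210 mm and come down behind it.

>>> drive_tool(
  increments=[
    [1,0.6,0.4,0,0.02,0,0],
    [1,1.4,0.9,0,0.04,0,0],
    [1,2.3,1.5,0,0.067,0,0],
    [1,3.3,2.1,0,0.067,0,0],
    [1,4.3,2.7,0,0.067,0,0],
    [1,5.3,3.3,0,0.067,0,0],
    [1,6.0,3.8,0,0.067,0,0],
    [1,6.4,4.0,0,0.067,0,0],
    [1,6.43,4.02,-0.4,0.067,0,0],
    [1,6.43,4.02,-1.2,0.067,0,0],
    [1,6.43,4.02,-2.0,0.067,0,0],
    [1,6.43,4.02,-2.43,0.067,0,0],
    [1,6.43,4.02,-2.43,0.067,0,0],
  ],
)

```text
t: 7.3
tool_pos: [0.6254, 0.0548, 0.1659]
orientation: [3.1, -0.505, -0.013]
force: [-0.7, 0.6, -0.8]
opening: 0.0007
```

```bash
cat > leaf.py <<'E'
from inc import *
def row(th,a=17.5,r=105,s=None):
    if th>np.pi/2: y=62-120*np.cos(th)+6*np.sin(th)+a; z=55.5+r*np.sin(th)+6*np.cos(th)-2
    else:
        q=leaf(th,0,r,6); y=q[1]+a; z=q[2]
    return y,z
E
python3 -c "
from leaf import *
now()
for th in (1.93,1.75,1.57): print(th,row(th),inc([0,*row(th)]))
for n in('top','side'):
  c=robot.read_camera(n)
  i=c['image'][:,:,::-1]; i=i[135:310,230:450] if n=='top' else i[100:280,240:430]
  cv2.imwrite(f'pics/{n}2.png',cv2.resize(i,None,fx=3.3,fy=3.3,interpolation=cv2.INTER_CUBIC))"
```

```text
t 7.3 tip(fix) [[ -5.8 137.9 140.9]] rot [-0.002  0.008  0.005] Ffix [-0.84  0.34 -0.85] open 0.0007
1.93 (np.float64(127.30052334681301), np.float64(149.68941744156638)) [ 0.074 -0.473  0.353 -0.001 -0.008 -0.005]
1.75 (np.float64(106.79344235918266), np.float64(155.7490480878664)) [-1.91e-01 -1.25e+00  5.96e-01 -1.00e-03 -8.00e-03 -5.00e-03]
1.57 (np.float64(85.41638379296401), np.float64(160.50474466810704)) [-4.670e-01 -2.059e+00  7.860e-01 -1.000e-03 -8.000e-03 -5.000e-03]
```

View pics/side2.png

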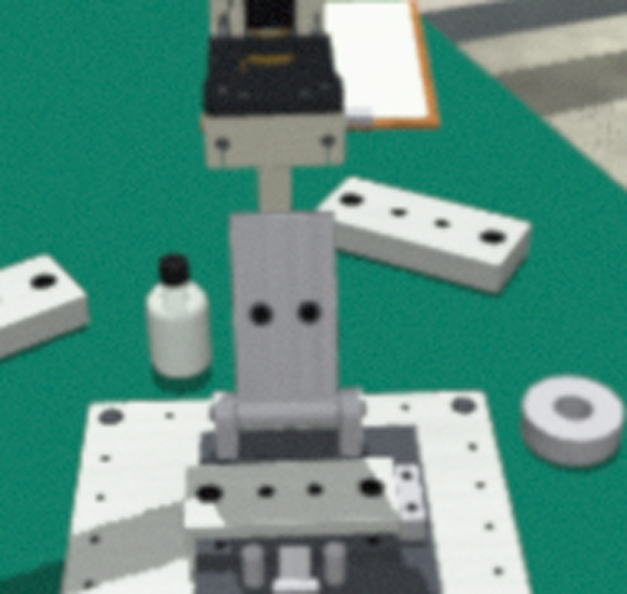

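The finger at about (275,190) in the crop is behind the leaf, roughly on its centreline. I'll push towards upright in small steps.

>>> drive_tool(
  increments=[
    [1,0.06,-0.16,0.12,0,-0.008,-0.005],
    [1,0.07,-0.32,0.24,0,-0.008,-0.005],
    [1,0.07,-0.47,0.35,0,-0.008,-0.005],
    [1,0.03,-0.6,0.39,0,-0.008,-0.005],
    [1,-0.01,-0.73,0.43,0,-0.008,-0.005],
    [1,-0.06,-0.86,0.47,0,-0.008,-0.005],
    [1,-0.1,-0.99,0.51,0,-0.008,-0.005],
    [1,-0.15,-1.12,0.55,0,-0.008,-0.005],
    [1,-0.19,-1.25,0.6,0,-0.008,-0.005],
  ],
)

```text
t: 8.15
tool_pos: [0.6253, 0.0247, 0.1879]
orientation: [-3.095, 0.51, -0.016]
force: [1.8, 4.7, 3.9]
opening: 0.0007
```

```bash
python3 -c "
from leaf import *
now()
for th in (1.75,1.57): print(th,row(th),inc([0,*row(th)]))
c=robot.read_camera('side')
i=c['image'][:,:,::-1];i=i[100:280,240:430]
cv2.imwrite(f'pics/side3.png',cv2.resize(i,None,fx=3.3,fy=3.3,interpolation=cv2.INTER_CUBIC))"
```

```text
t 8.15 tip(fix) [[  4.3 109.5 162.9]] rot [ 0.006 -0.01   0.002] Ffix [0.17 5.01 3.93] open 0.0007
1.75 (np.float64(106.79344235918266), np.float64(155.7490480878664)) [-0.187 -0.045 -0.285 -0.002  0.011 -0.002]
1.57 (np.float64(85.41638379296401), np.float64(160.50474466810704)) [-0.463 -0.855 -0.095 -0.002  0.011 -0.002]
```

View pics/side3.png

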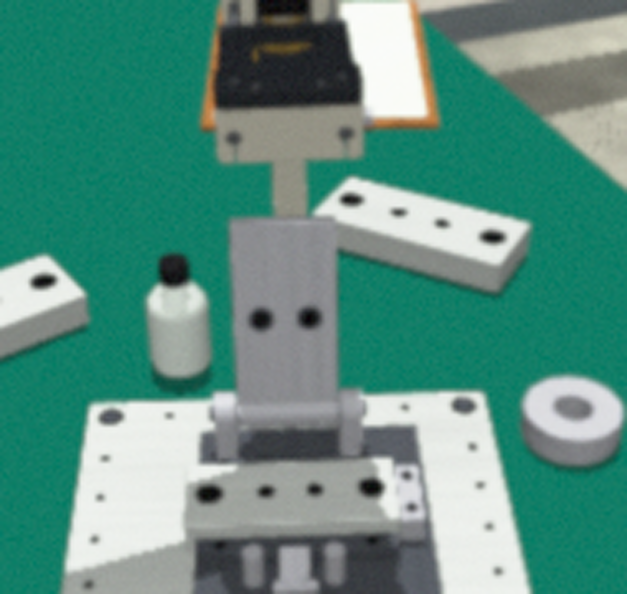

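>>> drive_tool(
  increments=[
    [1,-0.05,-0.08,-0.04,0,0,0],
    [1,-0.1,-0.18,-0.08,0,0,0],
    [1,-0.15,-0.28,-0.1,0,0,0],
    [1,-0.2,-0.38,-0.1,0,0,0],
    [1,-0.26,-0.48,-0.1,0,0.005,0],
    [1,-0.32,-0.58,-0.1,0,0.01,0],
    [1,-0.38,-0.68,-0.1,0,0.01,0],
    [1,-0.43,-0.77,-0.1,0,0.01,0],
    [1,-0.46,-0.85,-0.1,0,0.01,0],
    [1,-0.46,-0.85,-0.1,0,0.01,0],
  ],
)

```text
t: 9.03
tool_pos: [0.6177, 0.0028, 0.1916]
orientation: [-3.097, 0.511, -0.019]
force: [3.1, 4.4, 27.4]
opening: 0.0006
```

```bash
python3 -c "
from leaf import *
now()
for th in (1.57,1.3,1.0): print(th,row(th),inc([0,*row(th)]))
for n in('side','top'):
  c=robot.read_camera(n)
  i=c['image'][:,:,::-1];i=i[100:280,240:430] if n=='side' else i[135:310,260:480]
  cv2.imwrite(f'pics/{n}4.png',cv2.resize(i,None,fx=3.3,fy=3.3,interpolation=cv2.INTER_CUBIC))
now()"
```

```text
t 9.03 tip(fix) [[  4.2  86.4 166.6]] rot [ 0.005 -0.011  0.001] Ffix [ 1.51  5.19 27.43] open 0.0006
1.57 (np.float64(85.41638379296401), np.float64(160.50474466810704)) [-0.161  0.02  -0.246 -0.001  0.012 -0.001]
1.3 (np.float64(57.193972106921485), np.float64(158.2786024405528)) [-5.250e-01 -1.049e+00 -3.350e-01 -1.000e-03  1.200e-02 -1.000e-03]
1.0 (np.float64(27.8170837926927), np.float64(147.09626724003797)) [-9.040e-01 -2.161e+00 -7.820e-01 -1.000e-03  1.200e-02 -1.000e-03]
t 9.13 tip(fix) [[  4.2  86.5 166.5]] rot [ 0.005 -0.011  0.001] Ffix [ 1.31  4.8  28.21] open 0.0003
```

View pics/side4.png

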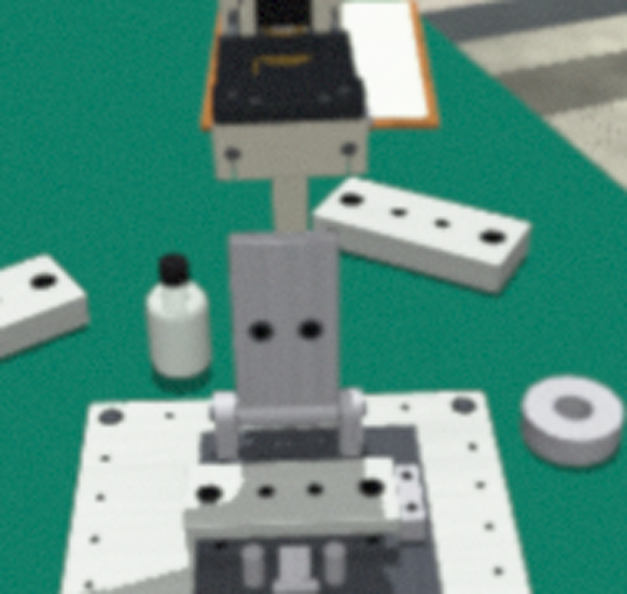

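View pics/top4.png

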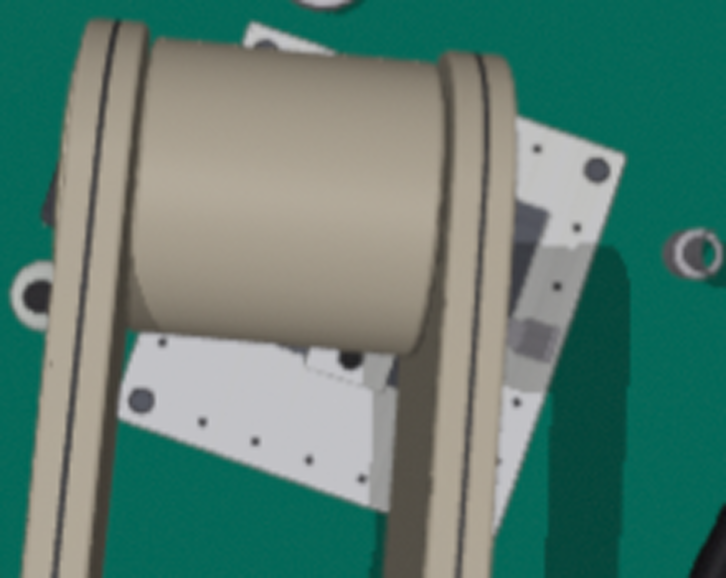

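```bash
python3 -c "
from h import *
p=np.load('p.npy');c=pickle.load(open('side0.pkl','rb'))
for th in np.arange(1.3,2.2,.1):
  print(round(th,2),np.round((proj(c,W(p,[leaf(th,x,120,-6) for x in(-30,30)]))-[240,100])*3.3+1).tolist(), np.round(leaf(th,0,120,6)),np.round(leaf(th,0,120,-6)))
"
```

```text
1.3 [[228.0, 292.0], [343.0, 288.0]] [  0.  36. 173.] [  0.  24. 170.]
1.4 [[228.0, 274.0], [342.0, 271.0]] [  0.  48. 175.] [  0.  36. 173.]
1.5 [[228.0, 259.0], [340.0, 255.0]] [  0.  59. 176.] [  0.  48. 175.]
1.6 [[228.0, 246.0], [339.0, 242.0]] [  0.  72. 175.] [  0.  60. 176.]
1.7 [[229.0, 234.0], [337.0, 231.0]] [  0.  83. 174.] [  0.  72. 175.]
1.8 [[229.0, 225.0], [336.0, 222.0]] [  0.  95. 171.] [  0.  83. 174.]
1.9 [[229.0, 219.0], [335.0, 215.0]] [  0. 106. 167.] [  0.  95. 171.]
2.0 [[230.0, 214.0], [334.0, 211.0]] [  0. 117. 162.] [  0. 106. 167.]
2.1 [[230.0, 212.0], [333.0, 208.0]] [  0. 128. 156.] [  0. 117. 162.]
```

```bash
python3 -c "
from leaf import *
print(robot.tip_extent,[a for a in dir(robot) if a[0]!='_'])
s=robot.read_state();R=Ro.from_rotvec(s['orientation'])
c=pickle.load(open('side0.pkl','rb'))
P=[s['tool_pos']+R.apply([x,y,z]) for z in(.025,.0,-.02) for x in(-.0075,.0075) for y in(-.0175,.0175)]
print(np.round((proj(c,P)-[240,100])*3.3+1).tolist())
now()"; grep -c . h.py
```

```text
0.025 ['IKError', 'close_job', 'read_camera', 'read_state', 'tip_extent']
[[276.0, 216.0], [278.0, 249.0], [302.0, 215.0], [305.0, 248.0], [275.0, 178.0], [276.0, 210.0], [301.0, 177.0], [304.0, 209.0], [273.0, 147.0], [275.0, 178.0], [300.0, 145.0], [303.0, 177.0]]
t 9.13 tip(fix) [[  4.2  86.5 166.5]] rot [ 0.005 -0.011  0.001] Ffix [ 1.31  4.8  28.21] open 0.0003
19
```

```bash
python3 -c "
from leaf import *
c=robot.read_camera('side')
i=c['image'][:,:,::-1][145:195,295:355]
cv2.imwrite('pics/z5.png',cv2.resize(i,None,fx=12,fy=12,interpolation=cv2.INTER_CUBIC))"
```

View pics/z5.png

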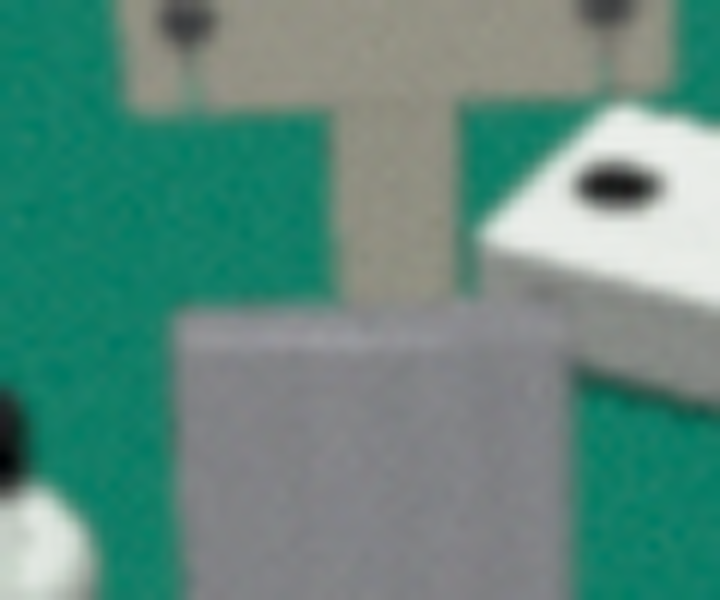

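The leaf is now nearly upright at about 1.6 rad: its edge band shows at rows 310–350 of the zoom. The tip is about 8 mm below the leaf's corner. The 28 N vertical force suggests a step in the finger is bearing on that corner, so I relieve it by rising before I continue.

>>> drive_tool(
  increments=[
    [1,0,0,0.08,0,0,0],
    [1,0,0,0.16,0,0,0],
    [1,0,0,0.22,0,0,0],
    [1,0,0,0.22,0,0,0],
  ],
)

```text
t: 9.52
tool_pos: [0.6145, 0.0028, 0.1915]
orientation: [-3.098, 0.512, -0.004]
force: [4.7, 2.1, 9.8]
opening: 0.0003
```

```bash
python3 -c "
from leaf import *
now()
for th in (1.57,1.4,1.2): print(th,row(th,r=110),inc([0,*row(th,r=110)]))
"
```

```text
t 9.52 tip(fix) [[  1.   85.2 166.5]] rot [ 0.002 -0.002  0.001] Ffix [3.78 3.55 9.77] open 0.0003
1.57 (np.float64(85.41240215941035), np.float64(165.5047430827662)) [-0.032  0.022 -0.038 -0.001  0.003 -0.001]
1.4 (np.float64(66.71631266090425), np.float64(164.91927315613208)) [-0.274 -0.686 -0.061 -0.001  0.003 -0.001]
1.2 (np.float64(45.23288152336926), np.float64(160.1984459832549)) [-5.51e-01 -1.50e+00 -2.50e-01 -1.00e-03  3.00e-03 -1.00e-03]
```

>>> drive_tool(
  increments=[
    [1,0,0,0.08,0,0,0],
    [1,-0.03,-0.08,0.1,0,0,0],
    [1,-0.06,-0.17,0.1,0,0,0],
    [1,-0.1,-0.26,0.1,0,0,0],
    [1,-0.13,-0.34,0.1,0,0,0],
    [1,-0.13,-0.34,0.1,0,0,0],
  ],
)

```text
t: 10.02
tool_pos: [0.6099, -0.0064, 0.1924]
orientation: [-3.099, 0.513, 0.002]
force: [3.2, 0.7, 5.9]
opening: 0.0008
```

```bash
python3 -c "
from leaf import *
now()
for th in (1.4,1.2): print(th,row(th,r=110),inc([0,*row(th,r=110)]))
c=robot.read_camera('side')
i=c['image'][:,:,::-1][140:200,285:365]
cv2.imwrite('pics/z6.png',cv2.resize(i,None,fx=9,fy=9,interpolation=cv2.INTER_CUBIC))"
```

```text
t 10.02 tip(fix) [[ -0.5  75.  167.4]] rot [0.    0.001 0.001] Ffix [2.83 1.74 5.95] open 0.0008
1.4 (np.float64(66.71631266090425), np.float64(164.91927315613208)) [-0.088 -0.319 -0.097 -0.001 -0.001 -0.001]
1.2 (np.float64(45.23288152336926), np.float64(160.1984459832549)) [-3.650e-01 -1.133e+00 -2.860e-01 -1.000e-03 -1.000e-03 -1.000e-03]
```

View pics/z6.png

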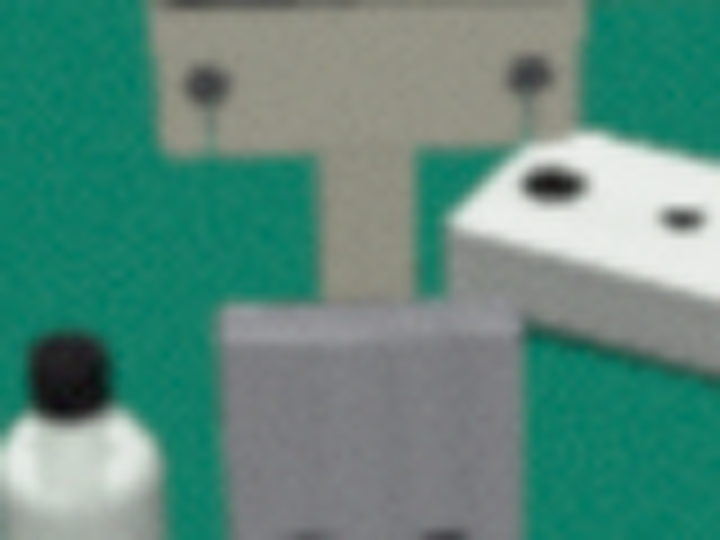

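>>> drive_tool(
  increments=[
    [1,-0.03,-0.1,0,0,0,0],
    [1,-0.06,-0.2,-0.01,0,0,0],
    [1,-0.1,-0.31,-0.03,0,0,0],
    [1,-0.13,-0.41,-0.05,0,0,0],
    [1,-0.17,-0.52,-0.08,0,0,0],
    [1,-0.2,-0.62,-0.1,0,0,0],
    [1,-0.23,-0.72,-0.13,0,0,0],
    [1,-0.27,-0.83,-0.17,0,0,0],
    [1,-0.3,-0.93,-0.21,0,0,0],
    [1,-0.34,-1.03,-0.25,0,0,0],
    [1,-0.37,-1.13,-0.29,0,0,0],
    [1,-0.37,-1.13,-0.29,0,0,0],
  ],
)

```text
t: 11.07
tool_pos: [0.5994, -0.0344, 0.1835]
orientation: [-3.099, 0.513, 0.007]
force: [-0.7, -0.3, 0.0]
opening: 0.0001
```

```bash
cat > look.py <<'E'
from leaf import *
import sys
now()
c=robot.read_camera('side')
i=c['image'][:,:,::-1][140:320,230:430]
cv2.imwrite(f'pics/{sys.argv[1]}.png',cv2.resize(i,None,fx=3.3,fy=3.3,interpolation=cv2.INTER_CUBIC))
for th in map(float,sys.argv[2:]):
    print(th,np.round(row(th,a=15,r=108),1),inc([0,*row(th,a=15,r=108)]),'px',np.round((proj(c,W(p,[leaf(th,x,120,n) for x in(-30,30) for n in(-6,6)]))-[230,140])*3.3+1).tolist())
E
python3 look.py l7 1.3 1.2 1.1 1.0 .9 .8
```

```text
t 11.07 tip(fix) [[ -1.5  45.  158.5]] rot [-0.     0.005  0.001] Ffix [-0.57 -0.5   0.05] open 0.0001
1.3 [ 53.9 161.2] [ 0.164  0.314  0.106 -0.001 -0.004 -0.001] px [[261.0, 160.0], [261.0, 142.0], [376.0, 156.0], [375.0, 139.0]]
1.2 [ 43.5 158.3] [ 0.029 -0.081 -0.007 -0.001 -0.004 -0.001] px [[262.0, 179.0], [261.0, 160.0], [377.0, 175.0], [376.0, 156.0]]
1.1 [ 33.4 154.5] [-0.101 -0.464 -0.162 -0.001 -0.004 -0.001] px [[262.0, 200.0], [262.0, 179.0], [379.0, 196.0], [377.0, 175.0]]
1.0 [ 23.7 149.6] [-0.226 -0.83  -0.356 -0.001 -0.004 -0.001] px [[262.0, 222.0], [262.0, 200.0], [380.0, 218.0], [379.0, 196.0]]
0.9 [ 14.6 143.8] [-3.440e-01 -1.175e+00 -5.880e-01 -1.000e-03 -4.000e-03 -1.000e-03] px [[263.0, 245.0], [262.0, 222.0], [381.0, 241.0], [380.0, 218.0]]
0.8 [  6.1 137.2] [-4.540e-01 -1.497e+00 -8.550e-01 -1.000e-03 -4.000e-03 -1.000e-03] px [[264.0, 268.0], [263.0, 245.0], [382.0, 264.0], [381.0, 241.0]]
```

View pics/l7.png

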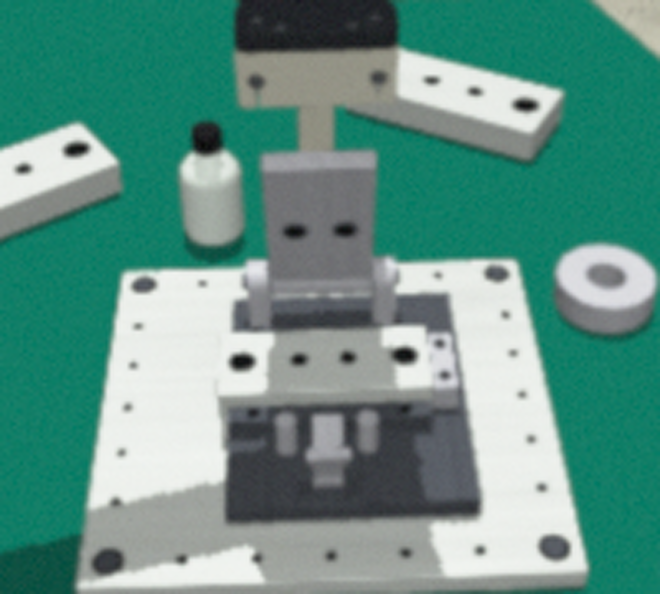

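The leaf is at about 1.23 rad (edge rows 153 and 173), with nothing disturbed. I continue along the arc.

>>> drive_tool(
  increments=[
    [1,0.03,-0.08,-0.01,0,0,0],
    [1,0.0,-0.17,-0.04,0,0,0],
    [1,-0.03,-0.27,-0.08,0,0,0],
    [1,-0.07,-0.37,-0.12,0,0,0],
    [1,-0.1,-0.46,-0.16,0,0,0],
    [1,-0.13,-0.55,-0.21,0,0,0],
    [1,-0.16,-0.65,-0.26,0,0,0],
    [1,-0.2,-0.74,-0.31,0,0,0],
    [1,-0.23,-0.83,-0.36,0,0,0],
    [1,-0.26,-0.92,-0.42,0,0,0],
    [1,-0.28,-1.0,-0.48,0,0,0],
    [1,-0.31,-1.09,-0.53,0,0,0],
    [1,-0.34,-1.18,-0.59,0,0,0],
    [1,-0.37,-1.26,-0.66,0,0,0],
    [1,-0.4,-1.34,-0.72,0,0,0],
    [1,-0.43,-1.42,-0.79,0,0,0],
    [1,-0.45,-1.5,-0.86,0,0,0],
    [1,-0.45,-1.5,-0.86,0,0,0],
  ],
)

```text
t: 12.62
tool_pos: [0.5886, -0.0718, 0.1623]
orientation: [-3.099, 0.513, 0.005]
force: [-0.2, 1.1, 0.2]
opening: 0.0001
```

```bash
python3 look.py l8 .9 .8 .7 .6 .5 .4 .3
```

```text
t 12.62 tip(fix) [[  0.4   6.2 137.3]] rot [-0.     0.003  0.001] Ffix [-0.58  1.01  0.23] open 0.0001
0.9 [ 14.6 143.8] [ 0.092  0.318  0.26  -0.001 -0.004 -0.001] px [[263.0, 245.0], [262.0, 222.0], [381.0, 241.0], [380.0, 218.0]]
0.8 [  6.1 137.2] [-0.017 -0.004 -0.007 -0.001 -0.004 -0.001] px [[264.0, 268.0], [263.0, 245.0], [382.0, 264.0], [381.0, 241.0]]
0.7 [ -1.7 129.7] [-0.118 -0.299 -0.307 -0.001 -0.004 -0.001] px [[264.0, 292.0], [264.0, 268.0], [383.0, 288.0], [382.0, 264.0]]
0.6 [ -8.7 121.4] [-0.208 -0.564 -0.636 -0.001 -0.004 -0.001] px [[265.0, 316.0], [264.0, 292.0], [384.0, 312.0], [383.0, 288.0]]
0.5 [-14.9 112.5] [-0.288 -0.797 -0.991 -0.001 -0.004 -0.001] px [[266.0, 339.0], [265.0, 316.0], [384.0, 335.0], [384.0, 312.0]]
0.4 [-20.1 103.1] [-3.55e-01 -9.96e-01 -1.37e+00 -1.00e-03 -4.00e-03 -1.00e-03] px [[267.0, 361.0], [266.0, 339.0], [385.0, 357.0], [384.0, 335.0]]
0.3 [-24.4  93.1] [-4.100e-01 -1.157e+00 -1.767e+00 -1.000e-03 -4.000e-03 -1.000e-03] px [[268.0, 382.0], [267.0, 361.0], [385.0, 378.0], [385.0, 357.0]]
```

View pics/l8.png

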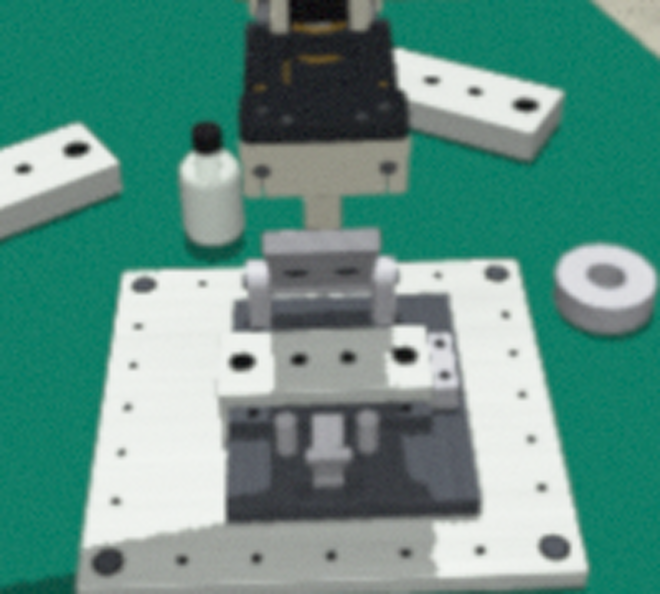

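The leaf is at about 0.85 rad (edge rows 232 and 256) and following well.

>>> drive_tool(
  increments=[
    [1,-0.03,-0.07,-0.08,0,0,0],
    [1,-0.06,-0.15,-0.15,0,0,0],
    [1,-0.09,-0.22,-0.23,0,0,0],
    [1,-0.12,-0.3,-0.31,0,0,0],
    [1,-0.14,-0.37,-0.39,0,0,0],
    [1,-0.17,-0.43,-0.47,0,0,0],
    [1,-0.19,-0.5,-0.55,0,0,0],
    [1,-0.21,-0.56,-0.64,0,0,0],
    [1,-0.23,-0.62,-0.73,0,0,0],
    [1,-0.25,-0.68,-0.81,0,0,0],
    [1,-0.27,-0.74,-0.9,0,0,0],
    [1,-0.29,-0.8,-0.99,0,0,0],
    [1,-0.31,-0.85,-1.08,0,0,0],
    [1,-0.32,-0.9,-1.18,0,0,0],
    [1,-0.34,-0.95,-1.27,0,0,0],
    [1,-0.36,-1.0,-1.37,0,0,0],
    [1,-0.37,-1.04,-1.47,0,0,0],
    [1,-0.38,-1.08,-1.57,0,0,0],
    [1,-0.4,-1.12,-1.67,0,0,0],
    [1,-0.41,-1.16,-1.77,0,0,0],
  ],
)

```text
t: 14.33
tool_pos: [0.5787, -0.1006, 0.1184]
orientation: [-3.099, 0.512, 0.004]
force: [-0.3, -2.1, 1.4]
opening: 0.0008
```

```bash
python3 look.py l9 .4 .3 .25 .2 .15 .1 .05 0
```

```text
t 14.33 tip(fix) [[  0.2 -24.2  93.4]] rot [0.    0.003 0.001] Ffix [ 0.39 -2.07  1.42] open 0.0008
0.4 [-20.1 103.1] [ 0.053  0.161  0.412 -0.001 -0.003 -0.001] px [[267.0, 361.0], [266.0, 339.0], [385.0, 357.0], [384.0, 335.0]]
0.3 [-24.4  93.1] [-0.002 -0.     0.015 -0.001 -0.003 -0.001] px [[268.0, 382.0], [267.0, 361.0], [385.0, 378.0], [385.0, 357.0]]
0.25 [-26.2  88. ] [-0.025 -0.067 -0.19  -0.001 -0.003 -0.001] px [[268.0, 392.0], [267.0, 372.0], [385.0, 388.0], [385.0, 368.0]]
0.2 [-27.7  82.8] [-0.044 -0.123 -0.398 -0.001 -0.003 -0.001] px [[269.0, 402.0], [268.0, 382.0], [385.0, 398.0], [385.0, 378.0]]
0.15 [-28.9  77.6] [-0.06  -0.17  -0.608 -0.001 -0.003 -0.001] px [[269.0, 411.0], [268.0, 392.0], [385.0, 407.0], [385.0, 388.0]]
0.1 [-29.9  72.3] [-0.072 -0.207 -0.821 -0.001 -0.003 -0.001] px [[270.0, 420.0], [269.0, 402.0], [385.0, 416.0], [385.0, 398.0]]
0.05 [-30.6  66.9] [-8.200e-02 -2.330e-01 -1.035e+00 -1.000e-03 -3.000e-03 -1.000e-03] px [[270.0, 428.0], [269.0, 411.0], [385.0, 424.0], [385.0, 407.0]]
0.0 [-31.   61.5] [-8.700e-02 -2.500e-01 -1.251e+00 -1.000e-03 -3.000e-03 -1.000e-03] px [[271.0, 435.0], [270.0, 420.0], [385.0, 431.0], [385.0, 416.0]]
```

View pics/l9.png

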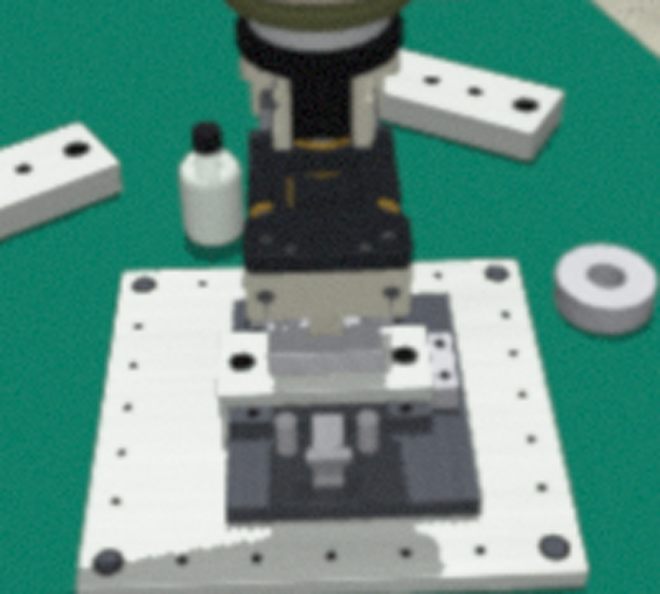

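The leaf is at about 0.35 rad (edge rows 349 and 371). I slow down for the last part.

>>> drive_tool(
  increments=[
    [1,-0.01,-0.02,-0.06,0,0,0],
    [1,-0.01,-0.04,-0.12,0,0,0],
    [1,-0.02,-0.06,-0.18,0,0,0],
    [1,-0.03,-0.08,-0.25,0,0,0],
    [1,-0.04,-0.1,-0.32,0,0,0],
    [1,-0.04,-0.12,-0.39,0,0,0],
    [1,-0.05,-0.14,-0.46,0,0,0],
    [1,-0.05,-0.15,-0.53,0,0,0],
    [1,-0.06,-0.17,-0.6,0,0,0],
    [1,-0.06,-0.18,-0.66,0,0,0],
    [1,-0.07,-0.19,-0.72,0,0,0],
    [1,-0.07,-0.2,-0.78,0,0,0],
    [1,-0.07,-0.21,-0.84,0,0,0],
    [1,-0.08,-0.22,-0.89,0,0,0],
    [1,-0.08,-0.22,-0.94,0,0,0],
    [1,-0.08,-0.23,-0.98,0,0,0],
    [1,-0.08,-0.23,-1.02,0,0,0],
    [1,-0.08,-0.23,-1.02,0,0,0],
  ],
)

```text
t: 15.88
tool_pos: [0.5767, -0.1061, 0.0929]
orientation: [-3.099, 0.512, 0.004]
force: [0.2, -0.4, 0.1]
opening: 0.0006
```

```bash
python3 look.py l10 .1 .05 0
```

```text
t 15.88 tip(fix) [[  0.2 -30.2  67.9]] rot [0.    0.003 0.001] Ffix [ 0.29 -0.27  0.1 ] open 0.0006
0.1 [-29.9  72.3] [-0.003  0.012  0.174 -0.001 -0.003 -0.001] px [[270.0, 420.0], [269.0, 402.0], [385.0, 416.0], [385.0, 398.0]]
0.05 [-30.6  66.9] [-0.012 -0.014 -0.04  -0.001 -0.003 -0.001] px [[270.0, 428.0], [269.0, 411.0], [385.0, 424.0], [385.0, 407.0]]
0.0 [-31.   61.5] [-0.017 -0.031 -0.256 -0.001 -0.003 -0.001] px [[271.0, 435.0], [270.0, 420.0], [385.0, 431.0], [385.0, 416.0]]
```

View pics/l10.png

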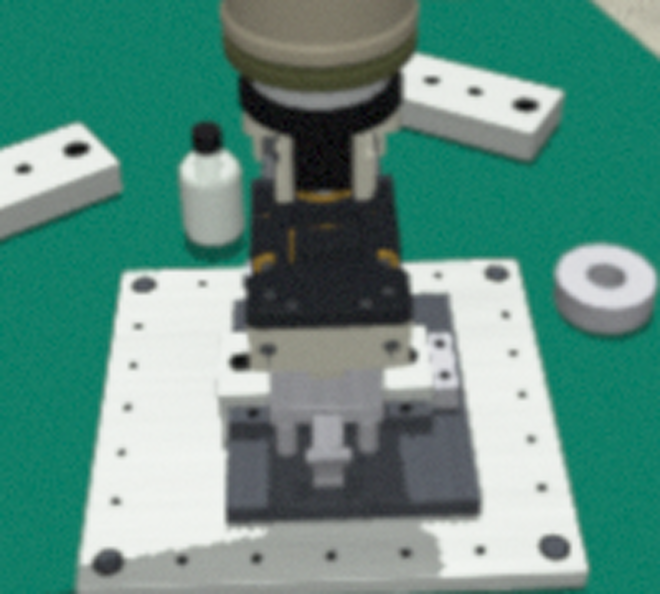

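>>> drive_tool(
  increments=[
    [1,0,0,-0.02,0,0,0],
    [1,0,0,-0.05,0,0,0],
    [1,0,-0.01,-0.07,0,0,0],
    [1,0,-0.01,-0.1,0,0,0],
    [1,0,-0.01,-0.12,0,0,0],
    [1,0,-0.02,-0.15,0,0,0],
    [1,0,-0.02,-0.17,0,0,0],
    [1,0,-0.02,-0.19,0,0,0],
  ],
)

```text
t: 16.6
tool_pos: [0.5766, -0.1066, 0.0883]
orientation: [-3.099, 0.512, 0.005]
force: [-2.1, 0.0, 1.7]
opening: 0.0004
```

```bash
python3 -c "
from inc import *
now()"
```

```text
t 16.6 tip(fix) [[  0.3 -30.6  63.3]] rot [0.    0.003 0.001] Ffix [-2.03 -0.66  1.73] open 0.0004
```

>>> drive_tool(
  increments=[
    [1,0,0,-0.02,0,0,0],
    [1,0,0,-0.04,0,0,0],
    [1,0,0,-0.06,0,0,0],
    [1,0,0,-0.08,0,0,0],
    [1,0,0,-0.08,0,0,0],
  ],
)

```text
t: 17.02
tool_pos: [0.5767, -0.1067, 0.0868]
orientation: [-3.099, 0.512, 0.004]
force: [-3.0, 1.4, 5.4]
opening: 0.0002
```

```bash
python3 look.py l11 0
```

```text
t 17.02 tip(fix) [[  0.4 -30.7  61.8]] rot [0.    0.003 0.001] Ffix [-3.34  0.37  5.44] open 0.0002
0.0 [-31.   61.5] [-0.022 -0.006 -0.012 -0.001 -0.003 -0.001] px [[271.0, 435.0], [270.0, 420.0], [385.0, 431.0], [385.0, 416.0]]
```

View pics/l11.png

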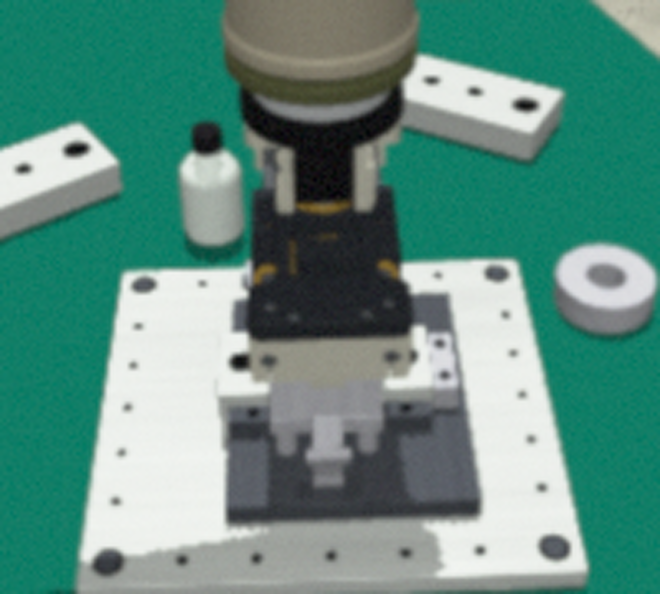

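>>> drive_tool(
  increments=[
    [1,0,0,-0.02,0,0,0],
    [1,0,0,-0.04,0,0,0],
    [1,0,0,-0.06,0,0,0],
    [1,0,0,-0.06,0,0,0],
    [1,0,0,-0.06,0,0,0],
  ],
)

```text
t: 17.48
tool_pos: [0.5768, -0.1067, 0.0867]
orientation: [-3.099, 0.512, 0.004]
force: [-8.4, 1.5, 16.8]
opening: 0.0002
```

```bash
python3 -c "
from inc import *
now()"
```

```text
t 17.48 tip(fix) [[  0.5 -30.7  61.7]] rot [0.    0.003 0.001] Ffix [-8.4  -1.33 16.75] open 0.0002
```

>>> drive_tool(
  increments=[
    [1,0,0,-0.02,0,0,0],
    [1,0,0,-0.04,0,0,0],
    [1,0,0,-0.04,0,0,0],
  ],
)

```text
t: 17.73
tool_pos: [0.5768, -0.1067, 0.0866]
orientation: [-3.099, 0.512, 0.004]
force: [-12.9, 2.0, 23.9]
opening: 0.0005
```

```bash
python3 -c "
from inc import *
now()"
```

```text
t 17.73 tip(fix) [[  0.5 -30.7  61.6]] rot [0.    0.003 0.001] Ffix [-12.83  -2.26  23.94] open 0.0005
```

The leaf stopped hard at tip z = 61.6 mm, against 61.5 mm expected when closed. I lift clear and look at it and the latch.

>>> drive_tool(
  increments=[
    [1,0,0,0.2,0,0,0],
    [1,0,0,0.8,0,0,0],
    [1,0,0,1.6,0,0,0],
    [1,0,0,2.5,0,0,0],
    [1,0,0,3.3,0,0,0],
    [1,-0.2,-0.5,3.5,0,0,0],
    [1,-0.6,-1.6,3.5,0,0,0],
    [1,-1.0,-2.8,3.5,0,0,0],
    [1,-1.3,-3.9,3.5,0,0,0],
    [1,-1.5,-4.5,3.5,0,0,0],
    [1,-1.5,-4.5,3.5,0,0,0],
    [1,-1.5,-4.5,3.5,0,0,0],
  ],
)

```text
t: 18.73
tool_pos: [0.5383, -0.2203, 0.1704]
orientation: [-3.098, 0.516, 0.006]
force: [0.3, 0.2, -0.2]
opening: 0.0007
```

```bash
python3 look.py l12 0; python3 -c "
from inc import *
print(inc([0,-145,150]),inc([0,-145,72]))
c=robot.read_camera('top');i=c['image'][:,:,::-1][135:310,280:500]
cv2.imwrite('pics/top12.png',cv2.resize(i,None,fx=3.4,fy=3.4,interpolation=cv2.INTER_CUBIC))"
```

```text
t 18.73 tip(fix) [[   0.7 -150.6  145.4]] rot [ 0.001  0.004 -0.001] Ffix [ 0.25  0.34 -0.16] open 0.0007
0.0 [-31.   61.5] [ 1.498e+00  4.500e+00 -3.363e+00 -2.000e-03 -3.000e-03  0.000e+00] px [[271.0, 435.0], [270.0, 420.0], [385.0, 431.0], [385.0, 416.0]]
[ 0.027  0.184  0.177 -0.002 -0.003  0.   ] [ 2.700e-02  1.840e-01 -2.943e+00 -2.000e-03 -3.000e-03  0.000e+00]
```

View pics/l12.png

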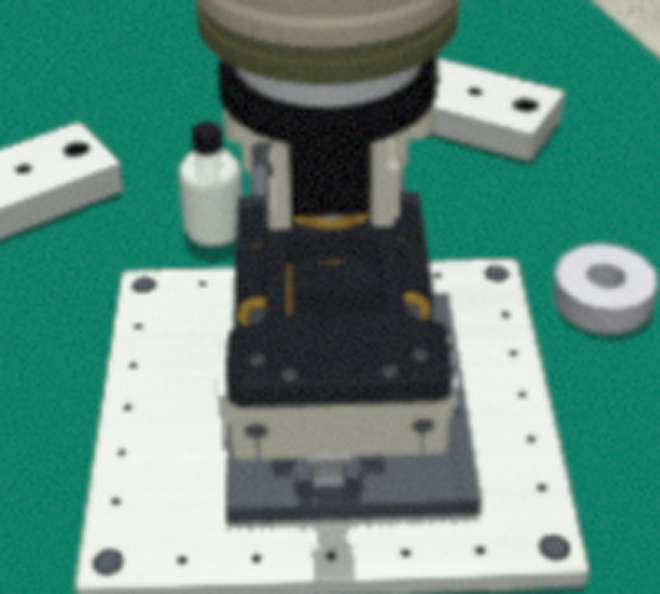

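View pics/top12.png

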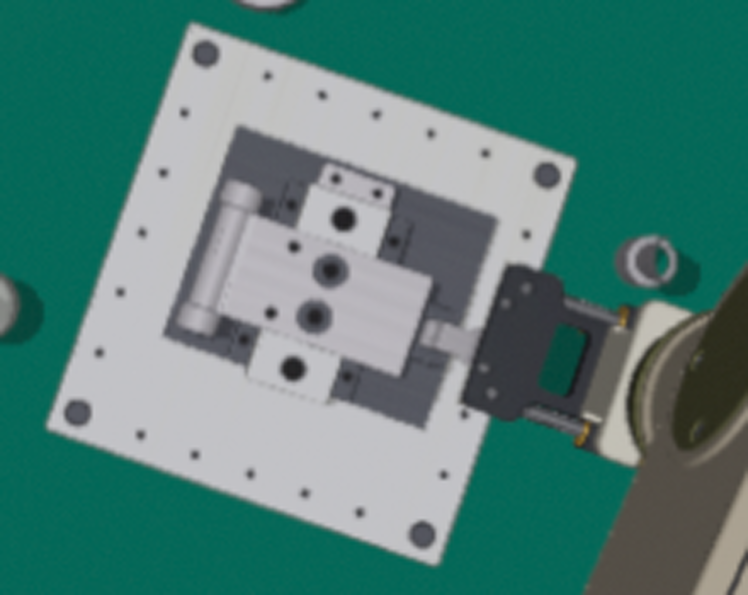

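From the top the leaf lies flat over the bar, with its free edge near (418,325) next to the latch nose. Next I come down outside the latch tab.

>>> drive_tool(
  increments=[
    [1,0.03,0.1,-0.4,0,0,0],
    [1,0.03,0.18,-1.0,0,0,0],
    [1,0.03,0.18,-1.7,0,0,0],
    [1,0.03,0.18,-2.3,0,0,0],
    [1,0.03,0.18,-2.6,0,0,0],
    [1,0.03,0.18,-2.7,0,0,0],
    [1,0.03,0.18,-2.7,0,0,0],
    [1,0.03,0.18,-2.7,0,0,0],
  ],
)

```text
t: 19.5
tool_pos: [0.5405, -0.2145, 0.1045]
orientation: [-3.099, 0.511, 0.003]
force: [-0.6, 0.6, 0.5]
opening: 0.0004
```

```bash
python3 -c "
from inc import *
now()
print(inc([0,-128,78]),inc([0,-118,79]))
for n in('side','top'):
  c=robot.read_camera(n);i=c['image'][:,:,::-1]; i=i[210:330,270:430] if n=='side' else i[170:290,360:500]
  cv2.imwrite(f'pics/{n}13.png',cv2.resize(i,None,fx=4.5,fy=4.5,interpolation=cv2.INTER_CUBIC))"
```

```text
t 19.5 tip(fix) [[   0.9 -144.4   79.5]] rot [0.    0.002 0.002] Ffix [-0.79  0.34  0.55] open 0.0004
[ 0.176  0.632 -0.059 -0.001 -0.002 -0.002] [ 3.050e-01  1.011e+00 -1.900e-02 -1.000e-03 -2.000e-03 -2.000e-03]
```

View pics/side13.png

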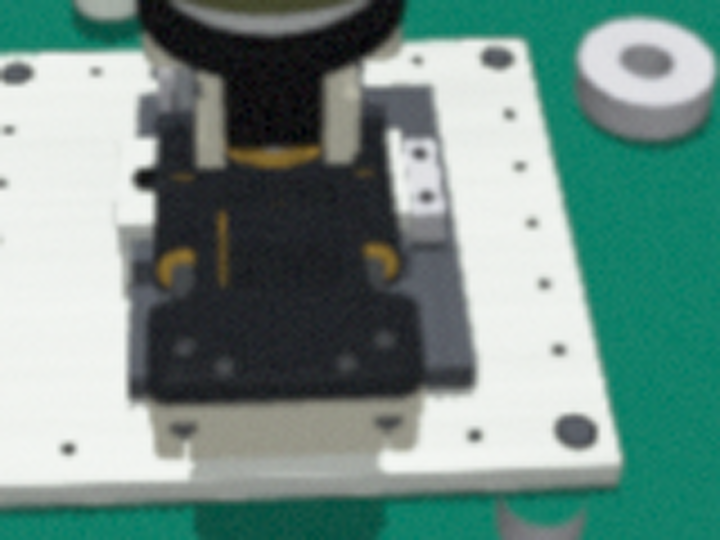

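View pics/top13.png

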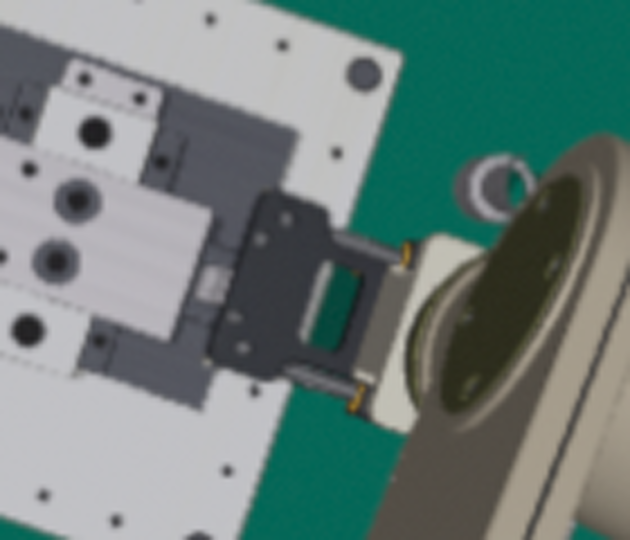

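>>> drive_tool(
  increments=[
    [1,0.03,0.11,-0.01,0,0,0],
    [1,0.06,0.22,-0.02,0,0,0],
    [1,0.09,0.33,-0.04,0,0,0],
    [1,0.12,0.43,-0.05,0,0,0],
    [1,0.14,0.5,-0.06,0,0,0],
    [1,0.16,0.57,-0.06,0,0,0],
    [1,0.18,0.63,-0.06,0,0,0],
    [1,0.18,0.63,-0.06,0,0,0],
  ],
)

```text
t: 20.27
tool_pos: [0.5445, -0.1986, 0.1023]
orientation: [-3.099, 0.512, 0.004]
force: [0.6, -0.8, 0.6]
opening: 0.0009
```

```bash
python3 -c "
from inc import *
now()"
```

```text
t 20.27 tip(fix) [[  -0.4 -128.    77.3]] rot [0.    0.003 0.001] Ffix [ 0.84 -0.54  0.62] open 0.0009
```

>>> drive_tool(
  increments=[
    [1,0.01,0.04,0,0,0,0],
    [1,0.02,0.08,0,0,0,0],
    [1,0.04,0.11,0.01,0,0,0],
    [1,0.05,0.15,0.02,0,0,0],
    [1,0.06,0.19,0.03,0,0,0],
    [1,0.06,0.19,0.03,0,0,0],
  ],
)

```text
t: 20.77
tool_pos: [0.546, -0.194, 0.1032]
orientation: [-3.099, 0.512, 0.004]
force: [0.2, -0.7, 0.0]
opening: 0.0003
```

```bash
python3 -c "
from inc import *
now()"
```

```text
t 20.77 tip(fix) [[  -0.5 -123.2   78.2]] rot [0.    0.003 0.001] Ffix [ 0.44 -0.59  0.  ] open 0.0003
```

>>> drive_tool(
  increments=[
    [1,0.01,0.04,0.01,0,0,0],
    [1,0.02,0.08,0.03,0,0,0],
    [1,0.04,0.11,0.04,0,0,0],
    [1,0.05,0.15,0.06,0,0,0],
    [1,0.06,0.19,0.07,0,0,0],
    [1,0.06,0.19,0.07,0,0,0],
  ],
)

```text
t: 21.27
tool_pos: [0.5476, -0.1892, 0.105]
orientation: [-3.099, 0.512, 0.004]
force: [0.5, 1.1, 0.1]
opening: 0.0006
```

```bash
python3 -c "
from inc import *
now()"
```

```text
t 21.27 tip(fix) [[  -0.6 -118.2   80. ]] rot [0.    0.003 0.001] Ffix [0.12 1.2  0.1 ] open 0.0006
```

>>> drive_tool(
  increments=[
    [1,0.01,0.04,0.01,0,0,0],
    [1,0.02,0.08,0.02,0,0,0],
    [1,0.04,0.11,0.03,0,0,0],
    [1,0.05,0.15,0.04,0,0,0],
    [1,0.06,0.19,0.05,0,0,0],
    [1,0.06,0.19,0.05,0,0,0],
  ],
)

```text
t: 21.77
tool_pos: [0.5489, -0.1854, 0.107]
orientation: [3.099, -0.512, -0.004]
force: [-4.2, -4.3, 5.9]
opening: 0.0005
```

```bash
python3 -c "
from inc import *
now()
c=robot.read_camera('side');i=c['image'][:,:,::-1]; i=i[210:330,270:430]
cv2.imwrite(f'pics/side14.png',cv2.resize(i,None,fx=4.5,fy=4.5,interpolation=cv2.INTER_CUBIC))"
```

```text
t 21.77 tip(fix) [[  -0.5 -114.2   82. ]] rot [-0.001  0.002  0.001] Ffix [-2.61 -5.43  5.95] open 0.0005
```

View pics/side14.png

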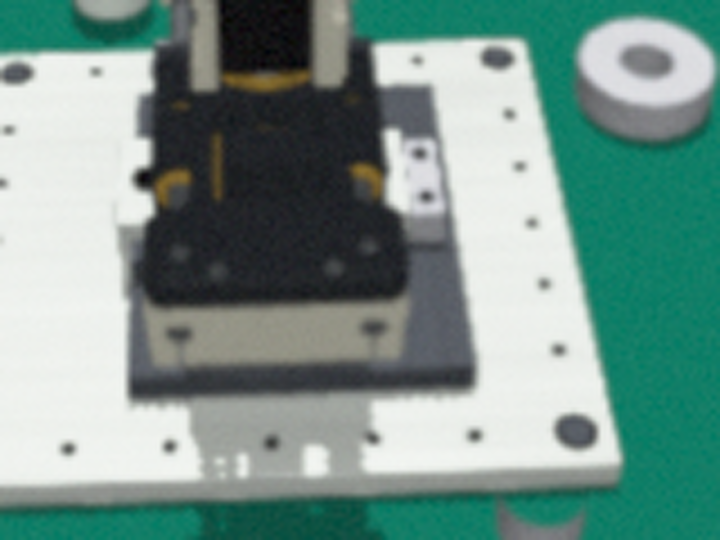

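Contact is at the tip's chamfer: Fy -5 N and Fz +6 N, so the finger could ride over the tab. I'll back off and tilt the tool so its tips lead towards +y; the finger side then pushes the tab inward and up along its arc.

```bash
cat >> inc.py <<'E'
def incx(tip,ax):
    s=robot.read_state(); R0=Ro.from_rotvec(s["orientation"])
    R=Ro.from_rotvec([0,0,p[2]])*Ro.from_rotvec([ax,0,0])*Ro.from_rotvec([np.pi,0,0])
    tcp=W(p,tip)[0]-R.apply([0,0,.025])
    return np.round(np.r_[(tcp-s["tool_pos"])/.025,(R*R0.inv()).as_rotvec()],3)
E
python3 -c "
from inc import *
now()
print(incx([0,-132,83],0),incx([0,-135,74],.45))"
```

```text
t 21.82 tip(fix) [[  -0.5 -114.2   82. ]] rot [-0.001  0.002  0.001] Ffix [-2.97 -5.39  6.05] open 0.0001
[-0.213 -0.681  0.041  0.    -0.003 -0.001] [-3.920e-01 -1.206e+00 -4.180e-01  4.260e-01 -1.480e-01 -1.000e-03]
```

>>> drive_tool(
  increments=[
    [1,-0.05,-0.15,0.02,0,0,0],
    [1,-0.13,-0.4,0.04,0,0,0],
    [1,-0.21,-0.68,0.04,0,0,0],
    [1,-0.25,-0.8,0,0.08,-0.03,0],
    [1,-0.3,-0.92,-0.08,0.17,-0.06,0],
    [1,-0.34,-1.03,-0.17,0.26,-0.09,0],
    [1,-0.37,-1.13,-0.27,0.35,-0.12,0],
    [1,-0.39,-1.2,-0.36,0.42,-0.14,0],
    [1,-0.39,-1.21,-0.42,0.426,-0.148,0],
    [1,-0.39,-1.21,-0.42,0.426,-0.148,0],
    [1,-0.39,-1.21,-0.42,0.426,-0.148,0],
  ],
)

```text
t: 22.73
tool_pos: [0.5389, -0.215, 0.0953]
orientation: [-2.66, 0.44, -0.1]
force: [-0.0, 0.1, 0.4]
opening: 0.0004
```

```bash
python3 -c "
from inc import *
now()
print(incx([0,-122,74],.45),incx([0,-112,76],.45))
for n in('side','top'):
  c=robot.read_camera(n);i=c['image'][:,:,::-1]; i=i[210:330,270:430] if n=='side' else i[170:290,360:500]
  cv2.imwrite(f'pics/{n}15.png',cv2.resize(i,None,fx=4.5,fy=4.5,interpolation=cv2.INTER_CUBIC))"
```

```text
t 22.73 tip(fix) [[  -0.4 -134.5   72.7]] rot [0.449 0.    0.001] Ffix [-0.05  0.13  0.43] open 0.0004
[ 0.175  0.47   0.05   0.    -0.    -0.001] [ 0.304  0.848  0.13   0.    -0.    -0.001]
```

View pics/side15.png

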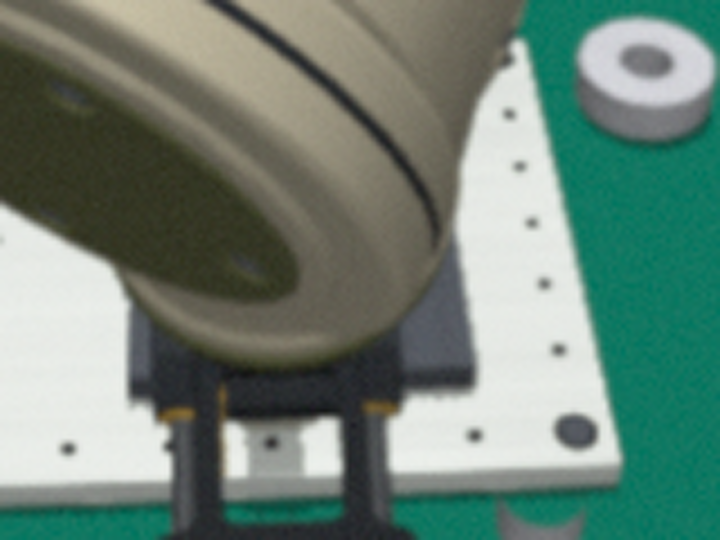

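View pics/top15.png

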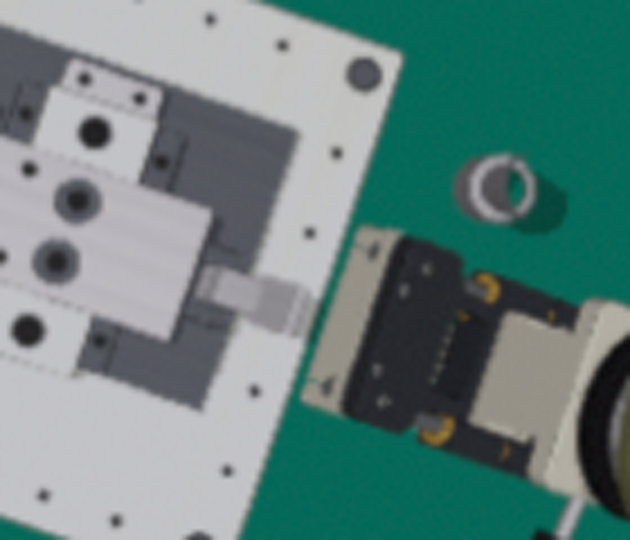

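The latch is visible from the top with its tab end at about (315,300), still leaning out and in line with the gripper. I'll push in small steps.

>>> drive_tool(
  increments=[
    [1,0.03,0.1,0.02,0,0,0],
    [1,0.06,0.2,0.03,0,0,0],
    [1,0.1,0.3,0.04,0,0,0],
    [1,0.14,0.39,0.05,0,0,0],
    [1,0.17,0.47,0.05,0,0,0],
    [1,0.19,0.53,0.06,0,0,0],
    [1,0.21,0.58,0.06,0,0,0],
    [1,0.23,0.63,0.07,0,0,0],
    [1,0.23,0.63,0.07,0,0,0],
  ],
)

```text
t: 23.58
tool_pos: [0.545, -0.199, 0.0974]
orientation: [-2.659, 0.438, -0.101]
force: [0.4, -0.0, -0.5]
opening: 0.0005
```

```bash
cat > lk.py <<'E'
from inc import *
import sys
now()
c=robot.read_camera('top');i=c['image'][:,:,::-1][170:290,360:500]
cv2.imwrite(f'pics/{sys.argv[1]}.png',cv2.resize(i,None,fx=4.5,fy=4.5,interpolation=cv2.INTER_CUBIC))
E
python3 lk.py k1
```

```text
t 23.58 tip(fix) [[   0.2 -117.3   74.9]] rot [ 0.451 -0.     0.002] Ffix [ 0.37  0.1  -0.54] open 0.0005
```

View pics/k1.png

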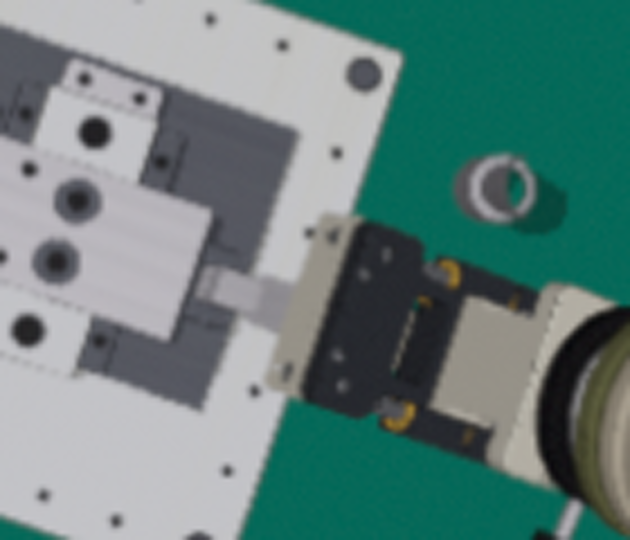

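>>> drive_tool(
  increments=[
    [1,0.01,0.04,0.01,0,0,0],
    [1,0.03,0.08,0.02,0,0,0],
    [1,0.04,0.12,0.03,0,0,0],
    [1,0.05,0.15,0.04,0,0,0],
    [1,0.06,0.19,0.05,0,0,0],
    [1,0.06,0.19,0.05,0,0,0],
  ],
)

```text
t: 24.13
tool_pos: [0.5465, -0.1942, 0.0987]
orientation: [-2.659, 0.438, -0.101]
force: [-0.4, -0.1, 0.8]
opening: 0.0006
```

```bash
python3 -c "
from inc import *
now()"
```

```text
t 24.13 tip(fix) [[ 1.000e-01 -1.124e+02  7.620e+01]] rot [ 0.451 -0.     0.002] Ffix [-0.36 -0.27  0.79] open 0.0006
```

>>> drive_tool(
  increments=[
    [1,0.01,0.04,0.01,0,0,0],
    [1,0.03,0.08,0.03,0,0,0],
    [1,0.04,0.12,0.05,0,0,0],
    [1,0.05,0.15,0.07,0,0,0],
    [1,0.06,0.19,0.08,0,0,0],
    [1,0.06,0.19,0.08,0,0,0],
  ],
)

```text
t: 24.63
tool_pos: [0.5481, -0.1897, 0.101]
orientation: [-2.659, 0.438, -0.102]
force: [-1.1, -2.4, 2.5]
opening: 0.0004
```

```bash
python3 lk.py k2
```

```text
t 24.63 tip(fix) [[   0.2 -107.6   78.5]] rot [ 0.451 -0.001  0.002] Ffix [-0.29 -2.65  2.46] open 0.0004
```

View pics/k2.png

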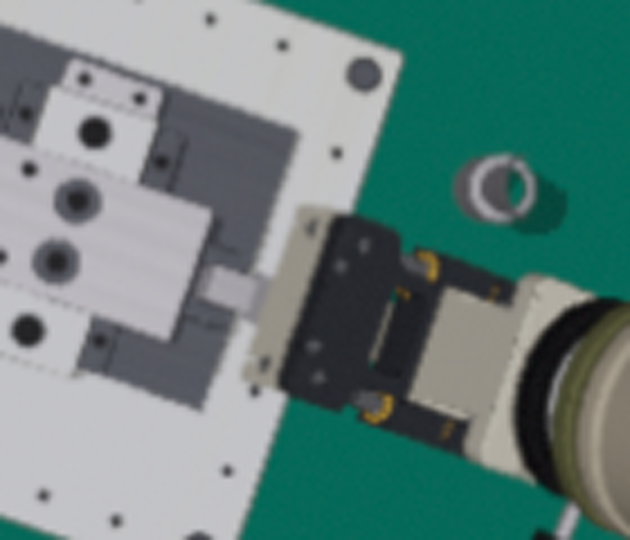

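The contact pattern at the leaf and here fits fingertips with about a 45° chamfer over the last 12 mm, so I must push with the finger side above it. I back off, go lower and use a 0.3 rad tilt.

```bash
python3 -c "
from inc import *
now()
print(incx([0,-133,80],.45),incx([0,-133,64],.3),incx([0,-121,64],.3))"
```

```text
t 24.68 tip(fix) [[   0.2 -107.6   78.5]] rot [ 0.451 -0.001  0.002] Ffix [-1.35 -2.14  2.59] open 0.0009
[-0.333 -0.957  0.062 -0.001  0.001 -0.002] [-0.288 -0.825 -0.523 -0.143  0.049 -0.002] [-0.133 -0.371 -0.523 -0.143  0.049 -0.002]
```

>>> drive_tool(
  increments=[
    [1,-0.05,-0.15,0.02,0,0,0],
    [1,-0.15,-0.4,0.05,0,0,0],
    [1,-0.25,-0.7,0.06,0,0,0],
    [1,-0.33,-0.95,0.06,0,0,0],
    [1,-0.32,-0.92,-0.1,-0.05,0.02,0],
    [1,-0.3,-0.87,-0.3,-0.1,0.035,0],
    [1,-0.29,-0.83,-0.45,-0.143,0.049,0],
    [1,-0.29,-0.83,-0.52,-0.143,0.049,0],
    [1,-0.29,-0.83,-0.52,-0.143,0.049,0],
    [1,-0.29,-0.83,-0.52,-0.143,0.049,0],
  ],
)

```text
t: 25.52
tool_pos: [0.5405, -0.2106, 0.0875]
orientation: [-2.805, 0.463, -0.07]
force: [-0.2, 0.4, 0.1]
opening: 0.0007
```

```bash
python3 lk.py k3; python3 -c "
from inc import *
print(incx([0,-121,64],.3))"
```

```text
t 25.52 tip(fix) [[  -0.3 -133.3   63.6]] rot [0.302 0.001 0.001] Ffix [-0.36  0.32  0.12] open 0.0007
[ 0.17   0.472  0.013 -0.001  0.    -0.001]
```

View pics/k3.png

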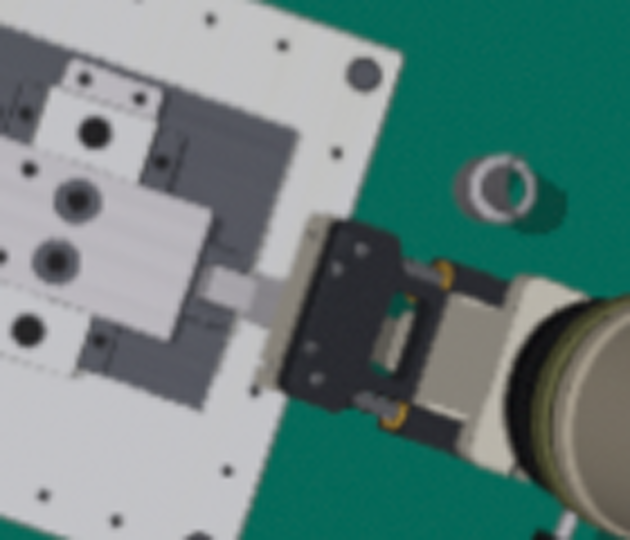

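>>> drive_tool(
  increments=[
    [1,0.03,0.09,0,0,0,0],
    [1,0.06,0.18,0,0,0,0],
    [1,0.1,0.27,0.01,0,0,0],
    [1,0.12,0.33,0.01,0,0,0],
    [1,0.14,0.38,0.01,0,0,0],
    [1,0.15,0.43,0.01,0,0,0],
    [1,0.17,0.47,0.01,0,0,0],
    [1,0.17,0.47,0.01,0,0,0],
  ],
)

```text
t: 26.23
tool_pos: [0.5451, -0.1984, 0.0879]
orientation: [-2.807, 0.462, -0.07]
force: [0.3, -0.3, 0.3]
opening: 0.0003
```

```bash
python3 -c "
from inc import *
now()"
```

```text
t 26.23 tip(fix) [[ 1.000e-01 -1.203e+02  6.400e+01]] rot [0.3   0.    0.002] Ffix [ 0.39 -0.17  0.27] open 0.0003
```

>>> drive_tool(
  increments=[
    [1,0.01,0.04,0.01,0,0,0],
    [1,0.03,0.08,0.03,0,0,0],
    [1,0.04,0.12,0.05,0,0,0],
    [1,0.05,0.15,0.07,0,0,0],
    [1,0.06,0.19,0.08,0,0,0],
    [1,0.06,0.19,0.08,0,0,0],
  ],
)

```text
t: 26.73
tool_pos: [0.5466, -0.1938, 0.09]
orientation: [-2.807, 0.463, -0.07]
force: [-0.2, 0.2, 0.2]
opening: 0.0003
```

```bash
python3 lk.py k4
```

```text
t 26.73 tip(fix) [[   0.  -115.4   66.1]] rot [0.3   0.    0.002] Ffix [-0.23  0.15  0.22] open 0.0003
```

View pics/k4.png

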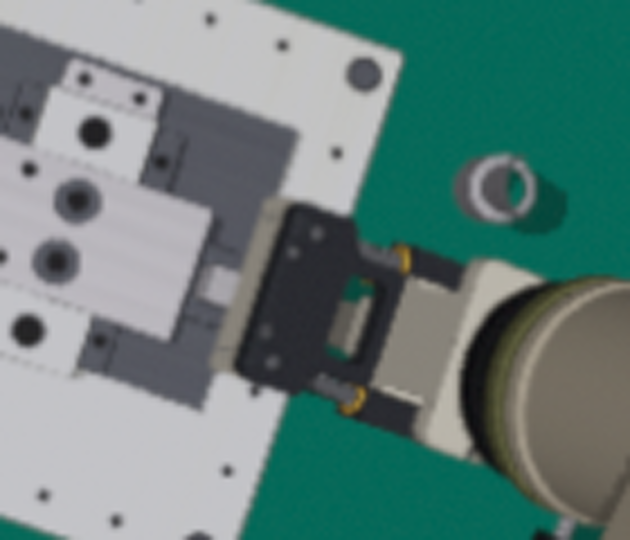

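>>> drive_tool(
  increments=[
    [1,0.01,0.04,0.01,0,0,0],
    [1,0.03,0.08,0.03,0,0,0],
    [1,0.04,0.12,0.04,0,0,0],
    [1,0.05,0.15,0.06,0,0,0],
    [1,0.06,0.19,0.07,0,0,0],
    [1,0.06,0.19,0.07,0,0,0],
  ],
)

```text
t: 27.28
tool_pos: [0.5481, -0.189, 0.0917]
orientation: [-2.807, 0.463, -0.07]
force: [0.4, 0.7, -0.8]
opening: 0.0005
```

```bash
python3 -c "
from inc import *
now()"
```

```text
t 27.28 tip(fix) [[-1.000e-01 -1.104e+02  6.780e+01]] rot [0.3   0.    0.002] Ffix [ 0.17  0.76 -0.77] open 0.0005
```

>>> drive_tool(
  increments=[
    [1,0.01,0.04,0.01,0,0,0],
    [1,0.03,0.08,0.03,0,0,0],
    [1,0.04,0.12,0.04,0,0,0],
    [1,0.05,0.15,0.06,0,0,0],
    [1,0.05,0.15,0.06,0,0,0],
  ],
)

```text
t: 27.7
tool_pos: [0.5492, -0.1854, 0.0932]
orientation: [-2.807, 0.463, -0.07]
force: [-1.0, -1.4, 0.0]
opening: 0.0002
```

```bash
python3 -c "
from inc import *
now()"
```

```text
t 27.7 tip(fix) [[  -0.2 -106.7   69.3]] rot [0.3   0.    0.002] Ffix [-0.52 -1.69  0.02] open 0.0002
```

Contact now has Fy -1.7 N and no lift. I continue along the arc.

>>> drive_tool(
  increments=[
    [1,0.01,0.03,0.01,0,0,0],
    [1,0.02,0.06,0.02,0,0,0],
    [1,0.03,0.09,0.03,0,0,0],
    [1,0.04,0.13,0.05,0,0,0],
    [1,0.05,0.16,0.06,0,0,0],
    [1,0.05,0.16,0.06,0,0,0],
  ],
)

```text
t: 28.2
tool_pos: [0.5507, -0.1813, 0.0948]
orientation: [-2.807, 0.463, -0.07]
force: [0.6, -0.8, 0.9]
opening: 0.0007
```

```bash
python3 -c "
from inc import *
now()"
```

```text
t 28.2 tip(fix) [[  -0.2 -102.3   70.9]] rot [ 0.3   -0.     0.002] Ffix [ 0.87 -0.55  0.86] open 0.0007
```

>>> drive_tool(
  increments=[
    [1,0.01,0.03,0.01,0,0,0],
    [1,0.02,0.06,0.02,0,0,0],
    [1,0.03,0.09,0.03,0,0,0],
    [1,0.04,0.13,0.04,0,0,0],
    [1,0.04,0.13,0.04,0,0,0],
  ],
)

```text
t: 28.62
tool_pos: [0.5516, -0.178, 0.0957]
orientation: [-2.807, 0.463, -0.07]
force: [0.3, 0.0, 0.2]
opening: 0.0007
```

```bash
python3 lk.py k5
```

```text
t 28.62 tip(fix) [[ -0.3 -98.9  71.9]] rot [0.3   0.    0.002] Ffix [0.27 0.1  0.16] open 0.0007
```

View pics/k5.png

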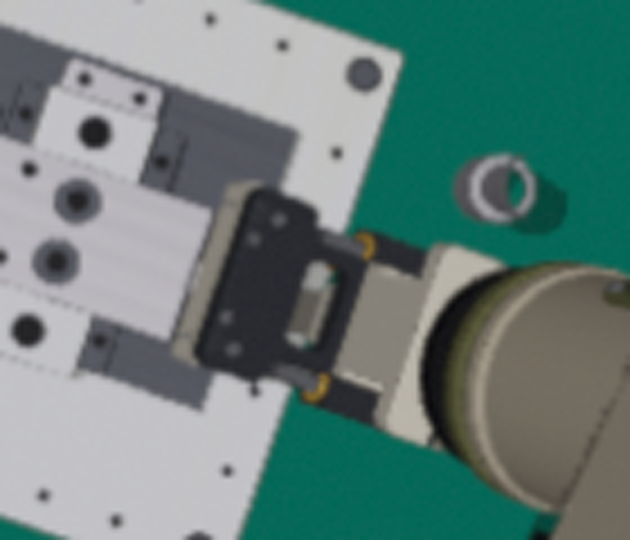

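>>> drive_tool(
  increments=[
    [1,0.01,0.03,0.01,0,0,0],
    [1,0.02,0.06,0.01,0,0,0],
    [1,0.03,0.09,0.02,0,0,0],
    [1,0.04,0.12,0.03,0,0,0],
    [1,0.04,0.12,0.03,0,0,0],
  ],
)

```text
t: 29.08
tool_pos: [0.5524, -0.175, 0.0963]
orientation: [-2.807, 0.463, -0.07]
force: [-0.5, -3.0, -0.9]
opening: 0.0006
```

```bash
python3 -c "
from inc import *
now()"
```

```text
t 29.08 tip(fix) [[ -0.5 -95.8  72.4]] rot [0.3   0.    0.002] Ffix [ 0.47 -3.   -0.93] open 0.0006
```

>>> drive_tool(
  increments=[
    [1,0.01,0.03,0.01,0,0,0],
    [1,0.02,0.06,0.01,0,0,0],
    [1,0.03,0.09,0.02,0,0,0],
    [1,0.03,0.09,0.02,0,0,0],
  ],
)

```text
t: 29.42
tool_pos: [0.553, -0.1735, 0.0967]
orientation: [-2.808, 0.463, -0.07]
force: [-0.8, -5.6, -1.8]
opening: 0.0006
```

```bash
python3 -c "
from inc import *
now()"
```

```text
t 29.42 tip(fix) [[ -0.5 -94.2  72.8]] rot [0.299 0.    0.001] Ffix [ 1.07 -5.59 -1.78] open 0.0006
```

Force is rising, so the latch is near its stop. I keep going in half-millimetre steps.

>>> drive_tool(
  increments=[
    [1,0.01,0.02,0.01,0,0,0],
    [1,0.01,0.04,0.01,0,0,0],
    [1,0.01,0.04,0.01,0,0,0],
  ],
)

```text
t: 29.67
tool_pos: [0.553, -0.1734, 0.0967]
orientation: [-2.809, 0.464, -0.07]
force: [-2.3, -8.0, -3.7]
opening: 0.0008
```

```bash
python3 -c "
from inc import *
now()"
```

```text
t 29.67 tip(fix) [[ -0.5 -94.1  72.8]] rot [0.297 0.    0.001] Ffix [ 0.43 -8.35 -3.71] open 0.0008
```

>>> drive_tool(
  increments=[
    [1,0.01,0.02,0.01,0,0,0],
    [1,0.01,0.04,0.01,0,0,0],
    [1,0.01,0.04,0.01,0,0,0],
  ],
)

```text
t: 29.92
tool_pos: [0.553, -0.1732, 0.0968]
orientation: [-2.81, 0.465, -0.07]
force: [-2.8, -12.1, -3.8]
opening: 0.0005
```

```bash
python3 -c "
from inc import *
now()"
```

```text
t 29.92 tip(fix) [[ -0.5 -94.   72.9]] rot [ 0.296 -0.     0.001] Ffix [  1.24 -12.34  -3.81] open 0.0005
```

The position holds at y = -94 while the force climbs to 12 N, so the latch is on its hard stop. I retreat outward, then up, and inspect.

>>> drive_tool(
  increments=[
    [1,-0.02,-0.06,-0.01,0,0,0],
    [1,-0.1,-0.3,-0.02,0,0,0],
    [1,-0.25,-0.8,-0.02,0,0,0],
    [1,-0.5,-1.5,0,0,0,0],
    [1,-0.7,-2.2,0.3,0,0,0],
    [1,-1.0,-2.9,1.0,0,0,0],
    [1,-1.3,-3.8,2.0,0,0,0],
    [1,-1.7,-5.0,3.0,0,0,0],
    [1,-2.2,-6.5,4.0,0,0,0],
    [1,-2.7,-8.0,4.8,0,0,0],
    [1,-3.0,-9.2,5.2,0,0,0],
    [1,-3.1,-9.8,5.2,0,0,0],
    [1,-3.1,-9.8,5.2,0,0,0],
  ],
)

```text
t: 31.0
tool_pos: [0.4746, -0.4206, 0.2286]
orientation: [-2.808, 0.468, -0.073]
force: [0.1, -0.4, 0.3]
opening: 0.0004
```

```bash
python3 -c "
from inc import *
now()
for n in('side','top'):
  c=robot.read_camera(n);pickle.dump(c,open(n+'f.pkl','wb'));i=c['image'][:,:,::-1]; cv2.imwrite(f'pics/{n}f_full.png',i); i=i[150:330,240:430] if n=='side' else i[135:310,280:500]
  cv2.imwrite(f'pics/{n}f.png',cv2.resize(i,None,fx=3.3,fy=3.3,interpolation=cv2.INTER_CUBIC))"
```

```text
t 31.0 tip(fix) [[   5.2 -353.4  204.7]] rot [ 0.298 -0.002 -0.002] Ffix [ 0.25 -0.39  0.34] open 0.0004
```

View pics/sidef.png

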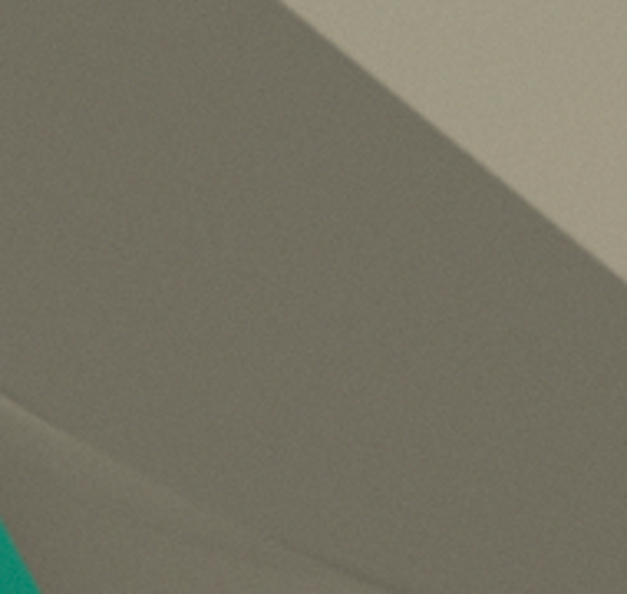

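View pics/topf.png

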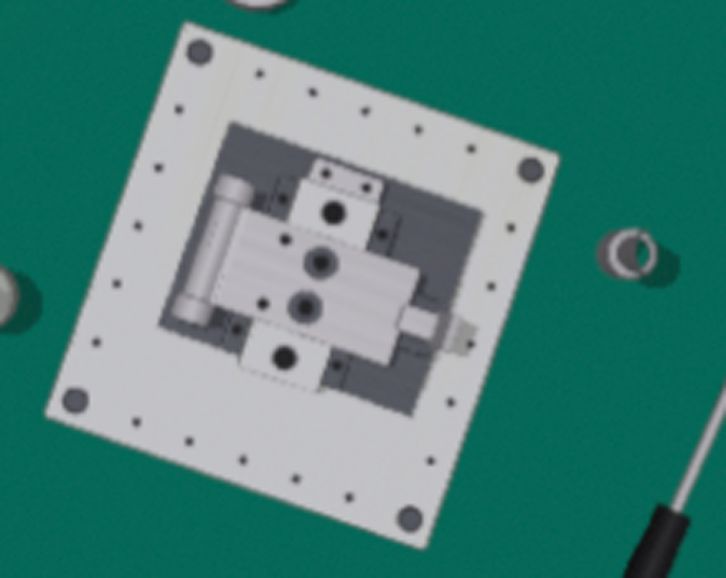

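View pics/topf_full.png

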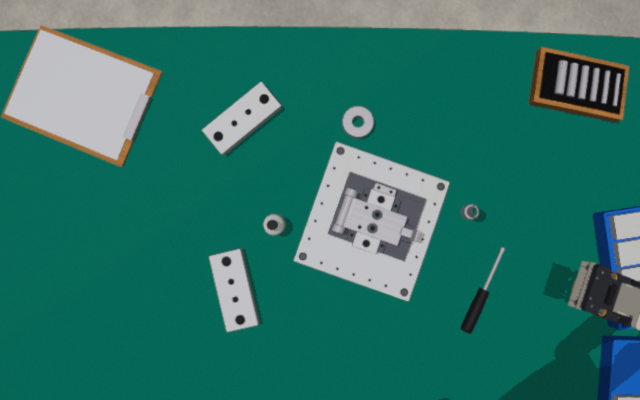

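The top view shows the leaf flat, the latch nose over its edge at about (410,318), and every bystander in place. I'll overlay the predicted closed positions.

```bash
python3 - <<'E'
from h import *
p=np.load('p.npy');c=pickle.load(open('topf.pkl','rb'));im=c['image'][:,:,::-1]
ox,oy,k=345,180,7
i=cv2.resize(im[oy:oy+80,ox:ox+95],None,fx=k,fy=k,interpolation=cv2.INTER_CUBIC)
R=np.hypot(12,58);a0=np.arctan2(12,58)
def d(P,col):
    for u in proj(c,W(p,P)): cv2.circle(i,tuple(int(v) for v in (u-[ox,oy]+.5)*k),4,col,1)
for q,col in((0,(0,0,255)),(.1,(255,0,0))):
    d([[x,-73-R*np.sin(a0+q),36.5+R*np.cos(a0+q)] for x in(-11,11)],col)
d([[x,-58,61.5] for x in(-30,30)],(0,200,0))
d([[x,y,48] for x in(-60,60) for y in (-25,25)],(0,200,255))
cv2.imwrite('pics/ov.png',i)
E
```

```text
(no output)
```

View pics/ov.png

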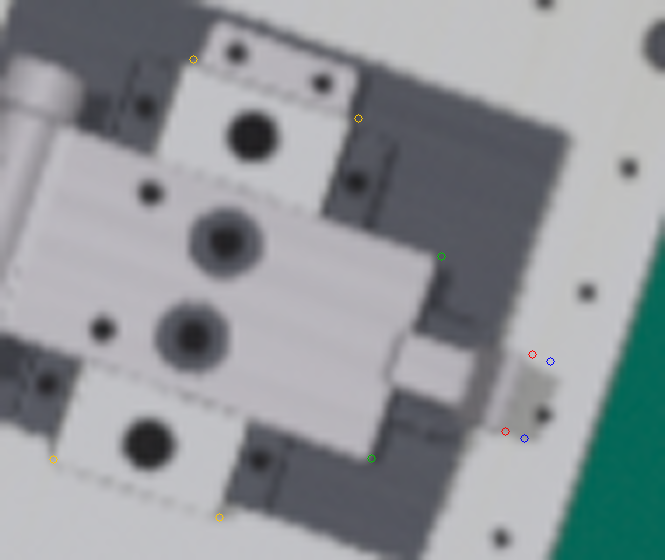

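The overlay agrees: the leaf edge (green) and bar corners (yellow) sit on the image, and the tab end fits the red home points. I'll clear the side camera for one more check.

>>> drive_tool(
  increments=[
    [1,-0.5,-0.2,0.1,0,0,0],
    [1,-1.4,-0.7,0.3,-0.05,0.02,0.05],
    [1,-2.6,-1.3,0.5,-0.1,0.03,0.1],
    [1,-3.8,-2.0,0.6,-0.15,0.05,0.15],
    [1,-5.0,-2.7,0.6,-0.2,0.07,0.2],
    [1,-6.2,-3.4,0.6,-0.25,0.08,0.25],
    [1,-7.4,-4.1,0.6,-0.28,0.09,0.3],
    [1,-8.4,-4.7,0.6,-0.28,0.09,0.3],
    [1,-9.0,-5.0,0.6,-0.28,0.09,0.3],
    [1,-9.1,-5.0,0.6,-0.28,0.09,0.3],
    [1,-9.1,-5.0,0.6,-0.28,0.09,0.3],
  ],
)

```text
t: 32.02
tool_pos: [0.2479, -0.5401, 0.2421]
orientation: [-3.129, 0.049, 0.061]
force: [0.6, -0.5, 0.6]
opening: 0.0006
```

```bash
python3 - <<'E'
from inc import *
now()
c=robot.read_camera('side');im=c['image'][:,:,::-1]
ox,oy,k=270,215,5.5
i=cv2.resize(im[oy:oy+100,ox:ox+130],None,fx=k,fy=k,interpolation=cv2.INTER_CUBIC)
R=np.hypot(12,58);a0=np.arctan2(12,58)
def d(P,col):
    for u in proj(c,W(p,P)): cv2.circle(i,tuple(int(v) for v in (u-[ox,oy]+.5)*k),4,col,1)
for q,col in((0,(0,0,255)),(.1,(255,0,0))):
    d([[x,-73-R*np.sin(a0+q),36.5+R*np.cos(a0+q)] for x in(-11,11)],col)
d([[x,-58,z] for x in(-30,30) for z in(49.5,61.5)],(0,200,0))
cv2.imwrite('pics/ov2.png',i)
E
```

```text
t 32.02 tip(fix) [[-172.  -547.   217.1]] rot [0.005 0.041 0.297] Ffix [ 0.73 -0.32  0.57] open 0.0006
```

View pics/ov2.png

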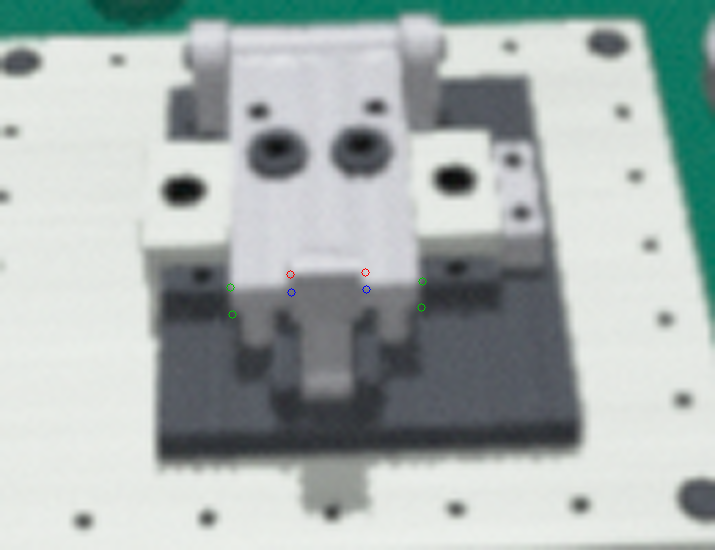

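The tab's end at (290–365, 273) sits on the red home points, the leaf edge matches the green ones, and the bar is against the stop. I hand the job in.

```bash
python3 -c "
from plant import robot
print(robot.close_job())"
```

```text
the job is handed in; nothing more can be done
None
```

The fixture is loaded and closed in the order asked, and I handed the job in at about 32 s of the 61 s allowed. No verdict was reported.

- **Bar:** pushed about 14 mm along the channel onto the end stop. Travel stopped at about 15 N, and it shows flush against the stop in both views.
- **Leaf:** tipped over and eased down onto its rest buttons. The fingertips stopped hard at z = 61.6 mm against 61.5 mm expected when closed. The closing press reached about 27 N in total (24 N of it downward).
- **Latch:** stood up to its hard stop at about 12 N. In the final side view its tab end falls on the predicted home position. In the top view the tab is hard to make out against the plate, but it agrees.
- **Bystanders:** the gauges, bottle and screwdriver look unmoved in the top view taken after the last push.

**What went less well:**
- **Leaf push:** near upright, the fingers pressed down on the leaf's edge at about 28 N until I relieved it. The cause seems to be a chamfer on the fingertips.
- **Latch tries:** the first two touched the tab at the chamfer with no more than about 8 N in total. I backed off and pushed with the side of the finger at a tilt.

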